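# Stack a filter cell in its corner-post fixture and lock it for transport

### The job

Assemble the filter cell in its fixture: slide the black lock knob fully to its open stop, then stack the parts flat and square between the four corner posts - first the grey cell body, then every white spacer frame there is, then the blue top plate - and finally slide the lock knob fully back to its closed stop so that the red tongue covers the stack. Leave the bottle, the beaker and the timer where they are.

Things in the scene. Friction and masses are not known exactly. Their poses are not given: they have to be found in the camera images.
- fixture: Fixed assembly fixture. Origin under the pocket's centre at table height, z up. Aluminium base plate 10 mm thick, x = -50 to 50, y = -55 to 200 mm; the lock's track is on its +y part. Four dark L-shaped corner posts form the pocket, outer faces at x = +-34 and y = +-49 mm; walls straight up to z = 76 mm, then lips flaring outward to z = 85 mm.
- pocket (a point): Centre of the pocket floor, 10 mm over the table; axes as the fixture's. Clear width between the posts 56 mm in x, 86 mm in y (3 mm play each side of a part); a part's long axis goes along y. The pocket is open in the middle of every side: on the long sides (x = +-28 mm) a 48 mm gap between posts, y = -24 to 24 mm, leaves room for the fingers.
- lock (a joint): Transport lock, travel in m along the fixture's +y: 0 closed stop, 0.060 open stop. Starts closed or partly closed, stays where left (friction about 2.5 N). Its red tongue, 30 mm wide, 91 to 97 mm over the table, has its tip at fixture y = 12 mm + travel: at 0 it covers the +y end of the pocket, at 0.060 it is clear of it.
- lock_knob (a point): Point in the middle of the black upright grip on top of the lock, 118 mm over the table, at fixture x = 0, y = 90 mm + travel. The grip is 16 mm thick along the slide direction (fixture y), 40 mm wide across it, and stands 97 to 130 mm over the table, on a grey column 34 x 34 mm.
- cell_body: Grey rectangular block, 80 mm long (own y) x 50 mm wide (own x) x 24 mm thick, dark rubber pad inlaid flush on both faces, brass port rings on its ends; origin at its centre; lies flat. Both faces alike: either may be up. 0.22 kg. In the pocket its centre is at z = 22 mm.
- spacer0: White rectangular spacer frame with a 26 x 48 mm window, 80 mm long (own y) x 50 mm wide (own x) x 10 mm thick; origin at its centre; lies flat. Both faces alike. 0.06 kg. Two to four of spacer0..spacer3 are present in a run, in any order of stacking.
- spacer1: White rectangular spacer frame with a 26 x 48 mm window, 80 mm long (own y) x 50 mm wide (own x) x 10 mm thick; origin at its centre; lies flat. Both faces alike. 0.06 kg. Two to four of spacer0..spacer3 are present in a run, in any order of stacking.
- spacer2: White rectangular spacer frame with a 26 x 48 mm window, 80 mm long (own y) x 50 mm wide (own x) x 10 mm thick; origin at its centre; lies flat. Both faces alike. 0.06 kg. Two to four of spacer0..spacer3 are present in a run, in any order of stacking.
- spacer3: White rectangular spacer frame with a 26 x 48 mm window, 80 mm long (own y) x 50 mm wide (own x) x 10 mm thick; origin at its centre; lies flat. Both faces alike. 0.06 kg. Two to four of spacer0..spacer3 are present in a run, in any order of stacking.
- top_plate: Blue rectangular plate, 80 mm long (own y) x 50 mm wide (own x) x 10 mm thick, with a round 38 mm brass disc inlaid flush on both faces; origin at its centre; lies flat. Both faces alike. 0.09 kg. Goes on top of all the spacers; on 4 spacers it lies at z = 74 to 84 mm.
- standard_bottle: Bystander: clear bottle with blue screw cap, 56 mm across, 102 mm high, origin at the centre of its underside. Leave it alone.
- beaker: Bystander: clear beaker, 54 mm across, 68 mm high, origin at the centre of its underside. Leave it alone.
- timer: Bystander: dark bench timer lying flat, 71 x 72 x 18 mm, origin at the centre of its underside. Leave it alone.
Mind the look-alikes: they are no part of the job. What is shaped like the spacer3 but purple is not meant. What is shaped like the spacer2 but purple is not meant.

How it is judged:
By the outcome, as a careful person would: the job done as asked, in the order asked, and still so for the second after the job is handed in, with the robot touching nothing.
Of spacer0, spacer1, spacer2, spacer3 only 2 to 4 are there at a start; the rules pass over those that are not, and their reading is None.
At some moment in a run one of spacer0, spacer1, spacer2, spacer3, top_plate may be knocked a few centimetres aside while the robot is not near it.
Once in a run the grip may slacken for a moment while it holds something.
It also fails if it takes over 210 s, if anything falls off the work surface, if the arm or the gripper's body presses on something with over 40 N, if the wrist force passes 120 N, or if a joint passes its speed limit or range.

### The arm

A 6-joint arm with a two-finger parallel gripper is mounted at the origin on a cart in front of the work surface, level with it; the furniture and walls round the work are solid. World frame = base frame: x ahead of the robot, y to its left, z up, the work surface at z = 0. Lengths are in m, angles in rad, forces in N, time in s.
With the tool pointing down it reaches from about 0.35 to 0.775 m from the base axis. Payload 5.5 kg.
Tool frame: the origin (TCP) lies midway between the tips of the shut fingers; the grasp point (between the pads) lies 19 mm behind it; z points along the fingers, y is the line along which they close (so a half turn about z gives the same grasp; the last joint's range is limited). The gripper opens to 85 mm and grips with 20 to 120 N. Pads are 22 mm wide; open, the fingers measure 114 mm over their backs; the gripper's body (76 mm by 85 mm) begins 54 mm behind the grasp point. The pads swing forward as they close: fully open they stand 13 mm farther back than shut.
Start: joints at [-1.408, 0.313, 0.046, 1.304, 0, 1.431], TCP at [0.171, -0.549, 0.231] pointing down, gripper open.
Joint ranges: [-2.76, 2.76], [-0.86, 1.69], [-1.03, 1.26], [-2.2, 2.34], [-1.47, 1.5], [-3.14, 3.14]. Speed limits (rad/s): [2.57, 2.57, 3.14, 3.14, 3.14, 3.14].

### API

Orientations are given as a unit quaternion [w, x, y, z].
In Python, from workcell import telemetry, imaging, env gives the robot as it stands. The module is installed in compiled form; this text tells all that it offers.
- The arm moves only by the tool step_arm, never from a script. Its argument "moves" is a list of rows, each a list of 3 entries, a list of its own where there are three numbers: the shift along the tool's x, y, z in mm, then the turn, a rotation vector about the tool's x, y, z in rad, then the finger opening in mm, from 0 to 85.4. A call has 1 to 8 rows; each row is the pose to reach, as a shift and turn from the pose commanded when the call began, along the tool's axes at that moment; what a row does not reach only later rows make up. A row lasts 1/12 s, in which the tool goes at most 41.7 mm and 7.16 degrees, less where a joint would pass 70% of its speed; a pose out of reach is approached as far as the arm can. A call with a gripper value outside its range is refused whole. The fingers move at their own pace and stop on an object; "grip_force" is the grip in N (left out, the last holds). Time passes only in rows, so rows that repeat a pose let the fingers close. It gives the time, the measured TCP pose, the force, the opening and the grip force at its end, in the units of the state.
- telemetry.get_state(): the state, without advancing time (a new reading comes with each control period).
- imaging.read_camera(name): name is "side" or "top" or "wrist"; returns the picture (420x560x3 uint8, red, green, blue); there is no depth.
- imaging.camera_params(name): a dict with "camera_matrix" (3x3 intrinsics, pixels), "pose" (4x4, takes a point from camera to world coordinates). Camera axes: x right, y up, looking along -z (the intrinsics and any distortion apply to the point x, -y, -z); pixel columns grow to the right and rows downward; lengths in m; the calibration is good to about 2 mm. A picture is of the moment at which its call begins: read the wrist's pose just before it. camera_params takes no time and is no camera call; for the wrist camera it gives the pose at the moment of the call.
- env.hand_in(): hands the job in; it is judged then, once.
The state is a dict: "clock": time; "joint_pos": joint angles; "qvel": joint speeds; "tau": joint torques, N m; "tcp_pos": TCP position; "orientation": TCP orientation; "wrist_force": force on the tool from outside, world axes, zero at the start; "ft_torque": the same for the moment, N m; "finger_gap": finger opening in m; "grip_force": force on a finger pad.
Only numpy, scipy, OpenCV 4.12 (cv2) and the standard library are available. Lean on these libraries where they do the work, as an engineer would, in place of code of your own. Each camera call takes 0.05 s, during which the arm holds its last target. There are 200 camera calls.

## Working session

There is one attempt and no reset: what is moved stays moved. The work goes in short steps, Python scripts to look and compute and a tool call to move; the robot and the scene stay as the last step left them, time stands still between calls to the robot, and variables do not carry over. Pictures are saved under pics/ and viewed, at most 14 in all, crops included, and the job is handed in when it is done.

Besides the shell and the picture viewer there is one more tool, called after ">>>" by a JSON object that holds its "api" and its "payload". step_arm: Moves the arm, as the interface text tells. Its arguments: {"type":"object","properties":{"moves":{"type":"array"},"grip_force":{"type":"number"}},"required":["moves"]}

```bash
mkdir -p pics
cat > h.py <<'E'
from workcell import telemetry, imaging, env
import numpy as np, cv2
from scipy.spatial.transform import Rotation as R
def st(): return telemetry.get_state()
def rot(s=None):
    s=s or st(); q=s["orientation"]; return R.from_quat([q[1],q[2],q[3],q[0]])
def cam(n):
    p=imaging.camera_params(n); return np.array(p["camera_matrix"]),np.array(p["pose"])
def shot(n,f=None):
    c=cam(n); im=imaging.read_camera(n)
    if f: cv2.imwrite("pics/"+f,im[:,:,::-1])
    return im,c
def ray(c,uv):
    K,P=c; d=np.linalg.inv(K)@np.array([uv[0],uv[1],1.]); d=np.array([d[0],-d[1],-d[2]])
    return P[:3,3],P[:3,:3]@d
def plane(c,uv,z):
    o,d=ray(c,uv); return o+d*(z-o[2])/d[2]
def proj(c,X):
    K,P=c; x=P[:3,:3].T@(np.array(X)-P[:3,3]); v=K@np.array([x[0],-x[1],-x[2]]); return v[:2]/v[2]
def tri(c1,u1,c2,u2):
    o1,d1=ray(c1,u1);o2,d2=ray(c2,u2)
    A=np.stack([d1,-d2],1); t=np.linalg.lstsq(A,o2-o1,rcond=None)[0]
    a,b=o1+d1*t[0],o2+d2*t[1]; return (a+b)/2,np.linalg.norm(a-b)
E
python3 - <<'E'
from h import *
s=st();print(s["clock"],s["tcp_pos"],s["orientation"],s["finger_gap"])
for n in("top","side","wrist"):
    im,c=shot(n,n+"0.png");print(n,c[0].round(1).tolist(),c[1].round(3).tolist(), imaging.camera_params(n).keys())
E
```

```text
0.0 [ 0.17137425 -0.548336    0.23039502] [-9.30075867e-04  9.88558941e-01  1.50832210e-01 -1.56183541e-05] 0.08569613062610908
top [[474.4, 0.0, 283.5], [0.0, 474.4, 218.0], [0.0, 0.0, 1.0]] [[-0.019, 0.997, -0.071, 0.481], [-1.0, -0.018, 0.007, -0.022], [0.006, 0.071, 0.997, 1.328], [0.0, 0.0, 0.0, 1.0]] dict_keys(['camera_matrix', 'pose'])
side [[493.0, 0.0, 277.3], [0.0, 493.0, 207.4], [0.0, 0.0, 1.0]] [[-0.552, -0.722, 0.418, 1.158], [0.834, -0.483, 0.267, 0.34], [0.009, 0.496, 0.868, 1.265], [0.0, 0.0, 0.0, 1.0]] dict_keys(['camera_matrix', 'pose'])
wrist [[308.6, 0.0, 281.6], [0.0, 308.6, 212.2], [0.0, 0.0, 1.0]] [[0.296, 0.917, 0.268, 0.239], [-0.955, 0.285, 0.082, -0.527], [-0.001, -0.28, 0.96, 0.373], [0.0, 0.0, 0.0, 1.0]] dict_keys(['camera_matrix', 'pose'])
```

View pics/top0.png

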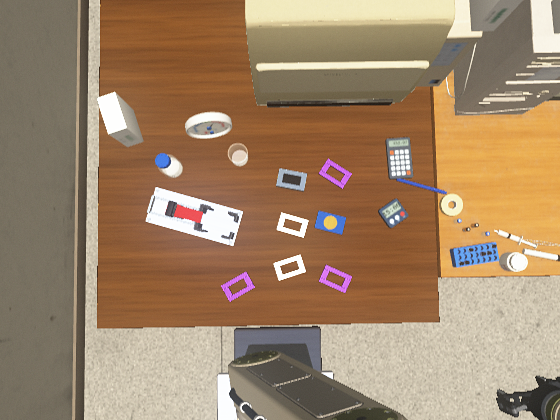

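View pics/side0.png

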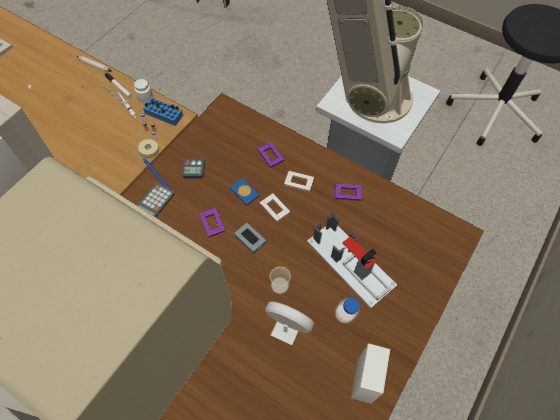

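The top view shows two white frames at (292,225) and (290,267), the grey body at (291,179) and the blue plate at (331,222). Purple decoys are at (335,173), (335,278) and (238,286). The fixture spans (148,190)-(242,242), with its knob around (170,210). The side view shows the same two white frames, at (299,181) and (275,207). Next I'll measure the parts from two views and check an enlarged crop.

```bash
cat >> h.py <<'E'
def masks(im):
    h=cv2.cvtColor(im,cv2.COLOR_RGB2HSV); H,S,V=[h[...,i].astype(int) for i in range(3)]
    return dict(white=(S<45)&(V>190),blue=(H>100)&(H<118)&(S>150)&(V>70),grey=(H>90)&(H<125)&(S>20)&(S<130)&(V>60)&(V<190),red=((H<6)|(H>174))&(S>170)&(V>120),purple=(H>130)&(H<160)&(S>100))
def blobs(m,amin,amax):
    cs,_=cv2.findContours(m.astype(np.uint8),cv2.RETR_EXTERNAL,cv2.CHAIN_APPROX_NONE)
    return [c for c in cs if amin<cv2.contourArea(c)<amax]
def rect_on(c,cont,z):
    """min-area rect of a contour cast on plane z: centre, yaw of long axis, sizes (mm)"""
    p=np.array([plane(c,q+0.0,z)[:2] for q in cont[:,0,:]],np.float32)*1000
    (cx,cy),(w,h),a=cv2.minAreaRect(p); a=np.radians(a)
    if w>h: w,h=h,w; a+=0
    else: a+=np.pi/2
    return np.array([cx,cy]),np.degrees((a+np.pi/2)%np.pi-np.pi/2),w,h
E
python3 - <<'E'
from h import *
D={}
for n in("top","side"):
    im,c=shot(n); M=masks(im)
    for k in("white","blue","grey","red","purple"):
        for b in blobs(M[k],120,1500):
            (u,v),wh,a=cv2.minAreaRect(b)
            P=plane(c,(u,v),.01)
            if not(.2<P[0]<.85 and -.45<P[1]<.45): continue
            ct,yaw,w,h=rect_on(c,b,.024 if k=="grey" else .01)
            print(n,k,round(u,1),round(v,1),ct.round(1),"yaw",round(yaw,1),round(w,1),round(h,1))
            D.setdefault((n,k),[]).append((c,(u,v)))
for k in("white","blue","grey","red"):
    for a in D.get(("top",k),[]):
        for b in D.get(("side",k),[]):
            X,e=tri(*a,*b)
            if e<.008 and -.01<X[2]<.12: print(k,np.round(a[1]),X.round(4),"gap",round(e,4))
im,_=shot("top"); cv2.imwrite("pics/crop1.png",cv2.resize(im[150:310,135:365],None,fx=3.4,fy=3.4,interpolation=cv2.INTER_CUBIC)[:,:,::-1])
E
```

```text
top white 228.5 349.0 [219.3 126.7] yaw -1.1 35.6 118.1
top white 289.2 267.0 [438.6 -43.8] yaw -73.5 51.0 79.4
top white 292.1 224.7 [555.7 -54.3] yaw 72.9 50.9 79.6
top white 291.3 179.1 [683.5 -54.6] yaw 78.3 45.3 78.5
top white 173.2 168.0 [720.8 275.5] yaw -36.9 47.5 49.8
top white 239.5 158.0 [745.9  89.7] yaw 89.0 39.8 42.1
top blue 329.9 222.1 [ 560.9 -159.6] yaw 74.9 46.8 77.8
top blue 162.0 160.0 [744. 307.] yaw 44.1 35.6 36.3
top grey 277.0 349.5 [218.   -6.2] yaw 88.9 103.6 227.3
top grey 393.0 212.8 [ 582.6 -333.2] yaw -56.1 59.0 63.2
top purple 237.5 286.1 [389.1  99.4] yaw -61.5 50.8 80.2
top purple 335.1 278.4 [ 404.8 -170. ] yaw 65.3 50.9 80.2
top purple 334.8 173.1 [ 698.2 -177. ] yaw 56.3 51.9 80.4
side white 375.2 368.0 [800.1 407.4] yaw 18.2 54.6 108.5
side white 288.9 312.3 [800.5 152.9] yaw -80.9 26.5 91.2
side white 373.8 284.8 [609.5 302.4] yaw 74.3 33.2 58.4
side white 383.2 276.2 [573.4 311.9] yaw 73.6 20.9 78.5
side white 350.9 263.0 [586.3 217.8] yaw 73.3 95.7 252.3
side white 274.5 206.5 [556.1 -55.1] yaw 72.4 48.0 78.1
side white 298.7 180.1 [438.2 -45. ] yaw -72.7 48.0 78.5
side blue 351.0 305.5 [694.2 279.5] yaw 5.2 38.1 40.1
side blue 244.0 191.0 [ 562.4 -160.4] yaw 75.5 49.2 78.4
side grey 193.0 167.5 [ 586.9 -331.8] yaw -56.1 55.0 61.4
side red 355.0 248.0 [542.5 207.9] yaw 73.7 34.3 72.6
side purple 211.6 222.0 [ 699.8 -177.1] yaw 55.8 50.4 83.2
side purple 348.0 191.7 [391.3  99. ] yaw -61.3 54.7 78.3
side purple 270.2 154.0 [ 406.3 -170.8] yaw 65.0 50.9 83.1
white [289. 267.] [ 0.4388 -0.0443  0.0111] gap 0.0011
white [292. 225.] [ 0.5559 -0.0547  0.0095] gap 0.0009
blue [330. 222.] [ 0.5613 -0.1603  0.0081] gap 0.0014
blue [162. 160.] [0.7267 0.2844 0.0983] gap 0.0012
grey [393. 213.] [ 0.5834 -0.3354  0.0163] gap 0.0008
```

View pics/crop1.png

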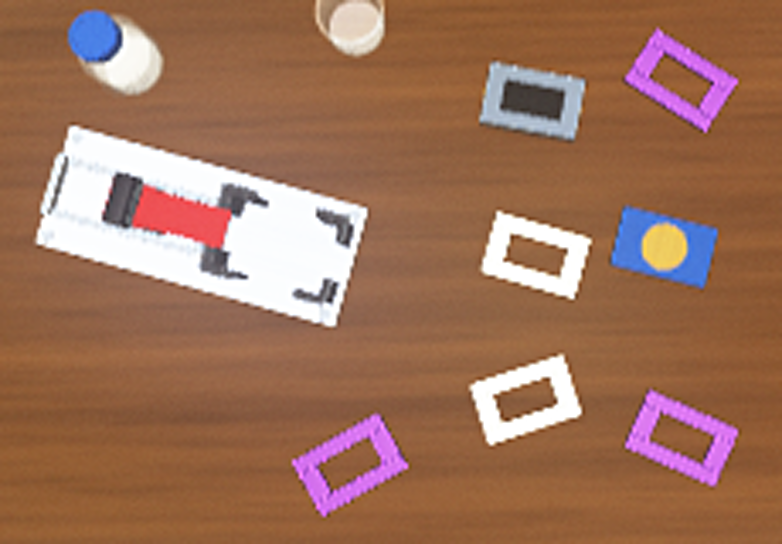

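The crop confirms it: the only white frames are at crop (536,254) and (526,400), and all look-alikes are clearly purple. The grey body is at (532,101) and the blue plate at (665,246). Fixture next.

Run:
```python
from h import *
for n in("top","side"):
    im,c=shot(n); h=cv2.cvtColor(im,cv2.COLOR_RGB2HSV); 
    g=(proj(c,[.57,.2,.03])).astype(int)
    m=((h[...,1]<90)&(h[...,2]>120)).astype(np.uint8)|((h[...,2]<70).astype(np.uint8))
    red=((h[...,0]<6)|(h[...,0]>174))&(h[...,1]>170)&(h[...,2]>120)
    box=np.zeros_like(m); box[g[1]-50:g[1]+60,g[0]-80:g[0]+80]=1
    b=max(blobs(((m>0)|red)&(box>0),1000,1e5),key=cv2.contourArea)
    if n=="top": 
        ct,yaw,w,hh=rect_on(c,b,.01); print(n,"base",ct,yaw,w,hh,cv2.boundingRect(b))
    w=masks(im)["white"]&(box>0); b=max(blobs(w,300,1e5),key=cv2.contourArea)
    ct,yaw,w,hh=rect_on(c,b,.01); print(n,"base white",ct,yaw,w,hh)
    rb=blobs(red&(box>0),20,1e4)
    for r in rb:
        rr=rect_on(c,r,.097);print(n,"red",[np.round(x,1) for x in rr],cv2.boxPoints(cv2.minAreaRect(r)).round(1).tolist())
    dk=(h[...,2]<70)&(box>0)
    for r in blobs(dk,15,2000):
        print(n,"dark",[np.round(x,1) for x in rect_on(c,r,.13)],[np.round(x,1) for x in rect_on(c,r,.085)][0],np.round(cv2.minAreaRect(r)[0]))
# body
im,c=shot("top"); m=masks(im)
h=cv2.cvtColor(im,cv2.COLOR_RGB2HSV); r=im.astype(int)
mm=(r[...,2]>=r[...,0]-2)
for n in("top","side"):
    im,c=shot(n); r=im.astype(int); mm=(r[...,2]>=r[...,0]-2)
    g=proj(c,[.683,-.055,.024]).astype(int); box=np.zeros(mm.shape,bool); box[g[1]-26:g[1]+26,g[0]-24:g[0]+24]=1
    for b in blobs(mm&box,200,3000): print(n,"body",[np.round(x,1) for x in rect_on(c,b,.024)],cv2.minAreaRect(b)[0])
im,c=shot("side");g=proj(c,[.57,.2,.03]).astype(int);cv2.imwrite("pics/crop2.png",cv2.resize(im[g[1]-60:g[1]+60,g[0]-70:g[0]+70],None,fx=5,fy=5,interpolation=cv2.INTER_CUBIC)[:,:,::-1]);print(g)
```

```text
top base [585.44195557 219.87075806] 73.29302978515625 102.3904037475586 259.2620544433594 (145, 187, 98, 59)
top base white [585.49365234 220.29696655] 73.26380920410156 101.31354522705078 257.9294738769531
side base white [586.29150391 217.76687622] 73.2770309448242 95.74971008300781 252.2527313232422
side red [array([600.7, 269.6]), np.float64(-17.6), np.float64(9.2), np.float64(31.8)] [[364.5, 265.3999938964844], [373.5, 258.20001220703125], [375.79998779296875, 261.0], [366.79998779296875, 268.20001220703125]]
side red [array([585.1, 217. ]), np.float64(73.7), np.float64(32.0), np.float64(67.6)] [[342.0, 243.0], [350.0, 235.0], [368.0, 253.0], [360.0, 261.0]]
side dark [array([618.9, 261.4]), np.float64(4.3), np.float64(34.9), np.float64(81.8)] [597.5 258.3] [366. 262.]
side dark [array([642.9, 189.1]), np.float64(17.2), np.float64(25.0), np.float64(35.5)] [622.5 183.1] [336. 255.]
side dark [array([625.6, 122. ]), np.float64(31.4), np.float64(15.5), np.float64(39.8)] [604.5 113.3] [317. 236.]
side dark [array([572. , 134.4]), np.float64(17.9), np.float64(27.7), np.float64(36.8)] [548.7 126.2] [332. 223.]
top body [array([681.3, -54.1]), np.float64(77.8), np.float64(50.0), np.float64(77.7)] (291.26922607421875, 179.15383911132812)
side body [array([685.2, -52.9]), np.float64(78.1), np.float64(53.4), np.float64(81.9)] (249.75001525878906, 237.75001525878906)
[348 251]
```

View pics/crop2.png

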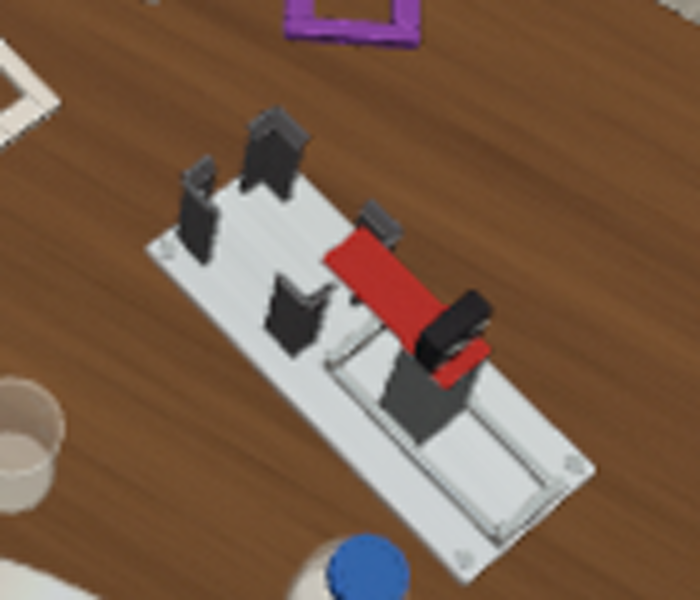

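The side crop shows the tongue tip about 36 mm from the pocket centre, so the lock is roughly 24 mm open. The knob is at crop (455,330). Fixture estimate: origin (564.8,149.9) mm with +y at 73.3°. I'll move toward the knob now.

```bash
cat >> h.py <<'E'
FO=np.array([564.8,149.9]); FY=73.28
def fx(x,y):  # fixture mm -> world mm
    a=np.radians(FY); return FO+x*np.array([np.sin(a),-np.cos(a)])+y*np.array([np.cos(a),np.sin(a)])
def go(x,y,z,line):
    """shift/turn in tool axes to TCP x,y,z mm, pointing down, fingers closing along 'line' deg (mod 180)"""
    s=st(); r=rot(s); cur=np.degrees(np.arctan2(*r.apply([0,1,0])[1::-1]))
    t=(line-cur+90)%180-90; c=np.radians(cur+t)
    yt=np.array([np.cos(c),np.sin(c),0]); zt=np.array([0,0,-1.]); T=R.from_matrix(np.stack([np.cross(yt,zt),yt,zt],1))
    d=r.inv().apply(np.array([x,y,z])-np.array(s["tcp_pos"])*1000); rv=(r.inv()*T).as_rotvec()
    print("shift",d.round(1),"turn",rv.round(3),"dist",round(np.linalg.norm(d)),"j6",np.round(s["joint_pos"][5],2),"t",round(s["clock"],1))
E
python3 - <<'E'
from h import *
k=fx(0,114);print(k)
go(480,-150,240,FY); go(*k,200,FY)
E
```

```text
[597.59721238 259.08032268]
shift [ 413.5 -288.7   -8.7] turn [ 0.    -0.     0.595] dist 504 j6 1.43 t 0.6
shift [ 647.7 -644.1   31.2] turn [ 0.    -0.     0.595] dist 914 j6 1.43 t 0.6
```

>>> {"api": "step_arm", "payload": {"moves": [[[230,-160,-10],[0,0,0.595],60],[[230,-160,-10],[0,0,0.595],60],[[230,-160,-10],[0,0,0.595],60],[[230,-160,-10],[0,0,0.595],60],[[230,-160,-10],[0,0,0.595],60],[[230,-160,-10],[0,0,0.595],60],[[230,-160,-10],[0,0,0.595],60],[[230,-160,-10],[0,0,0.595],60]], "grip_force": 30}}

```text
clock: 1.27
tcp_pos: [0.3461, -0.3226, 0.242]
orientation: [-0.001, 0.99, -0.142, 0.001]
wrist_force: [0.0, 0.7, 0.6]
finger_gap: 0.06
grip_force: 0.0
```

Run:
```python
from h import *
print(st()["tcp_pos"]); k=fx(0,114)
go(*k,230,FY)
```

```text
[ 0.34605352 -0.32263149  0.24204257]
shift [  77.4 -629.    13.3] turn [-0.002 -0.001  0.006] dist 634 j6 2.51 t 1.3
```

Joint 6 would run past its range, so I'll use the half-turned grasp.

>>> {"api": "step_arm", "payload": {"moves": [[[40,-300,0],[0,0,-1.0],60],[[40,-300,0],[0,0,-1.0],60],[[40,-300,0],[0,0,-1.0],60],[[40,-300,0],[0,0,-1.0],60],[[40,-300,0],[0,0,-1.0],60],[[40,-300,0],[0,0,-1.0],60],[[40,-300,0],[0,0,-1.0],60],[[40,-300,0],[0,0,-1.0],60]]}}

```text
clock: 1.93
tcp_pos: [0.4694, -0.0475, 0.2415]
orientation: [-0.0, 0.936, 0.352, 0.001]
wrist_force: [0.1, -0.6, 0.2]
finger_gap: 0.0601
grip_force: 0.0
```

```bash
cat >> h.py <<'E'
def yawnow(): return np.degrees(np.arctan2(*rot().apply([0,1,0])[1::-1]))
E
python3 - <<'E'
from h import *
print(st()["tcp_pos"],yawnow()); k=fx(0,60)
go(*k,230,FY)
E
```

```text
[ 0.46942972 -0.04747373  0.24152933] -48.806610556592126
shift [ 252.6 -117.6   12. ] turn [-1.000e-03 -2.000e-03  1.011e+00] dist 279 j6 2.15 t 1.9
```

>>> {"api": "step_arm", "payload": {"moves": [[[250,-118,-30],[0,0,-1.0],60],[[250,-118,-30],[0,0,-1.0],60],[[250,-118,-30],[0,0,-1.0],60],[[250,-118,-30],[0,0,-1.0],60],[[250,-118,-30],[0,0,-1.0],60],[[250,-118,-30],[0,0,-1.0],60],[[250,-118,-30],[0,0,-1.0],60],[[250,-118,-30],[0,0,-1.0],60]]}}

```text
clock: 2.6
tcp_pos: [0.5831, 0.2052, 0.2708]
orientation: [0.0, 0.653, 0.757, 0.001]
wrist_force: [-0.9, -0.5, -0.1]
finger_gap: 0.0598
grip_force: 0.0
```

>>> {"api": "step_arm", "payload": {"moves": [[[0,0,0],[0,0,-1.13],60],[[0,0,0],[0,0,-1.13],60],[[0,0,0],[0,0,-1.13],60],[[0,0,0],[0,0,-1.13],60],[[0,0,0],[0,0,-1.13],60],[[0,0,0],[0,0,-1.13],60],[[0,0,0],[0,0,-1.13],60],[[0,0,0],[0,0,-1.13],60]]}}

```text
clock: 3.27
tcp_pos: [0.5814, 0.2001, 0.2712]
orientation: [-0.0, 0.212, 0.977, -0.0]
wrist_force: [-1.0, -1.2, 0.8]
finger_gap: 0.0599
grip_force: 0.0
```

Run:
```python
from h import *
print(st()["tcp_pos"],yawnow()); k=fx(0,114)
go(*k,230,FY)
im,c=shot("wrist","w1.png")
for z,p in((.118,fx(0,114)),(.01,fx(0,0)),(.085,fx(34,49)),(.085,fx(-34,49)),(.085,fx(34,-49)),(.085,fx(-34,-49))): print(proj(c,[*(p/1000),z]).round())
```

```text
[0.58141786 0.20010699 0.27116707] 65.48964534152572
shift [ 9.7 60.4 41.2] turn [-0.     0.    -0.136] dist 74 j6 0.63 t 3.3
[343. 188.]
[242. 183.]
[282. 219.]
[273. 158.]
[196. 230.]
[183. 171.]
```

View pics/w1.png

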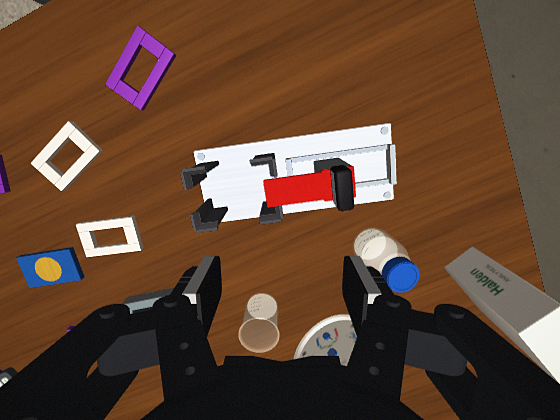

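The wrist view matches the predictions: knob at (343,188) and posts near (270,160), (275,215), (205,225) and (195,172). Going over the knob.

>>> {"api": "step_arm", "payload": {"moves": [[[9.7,60.4,60],[0,0,-0.136],60],[[9.7,60.4,80],[0,0,-0.136],60],[[9.7,60.4,80],[0,0,-0.136],60],[[9.7,60.4,80],[0,0,-0.136],60],[[9.7,60.4,80],[0,0,-0.136],60]]}}

```text
clock: 3.73
tcp_pos: [0.5971, 0.2591, 0.1902]
orientation: [-0.001, 0.149, 0.989, -0.001]
wrist_force: [-0.3, -0.4, 0.8]
finger_gap: 0.06
grip_force: 0.0
```

Run:
```python
from h import *
print(st()["tcp_pos"],yawnow()); k=fx(0,114)
go(*k,107,FY)
im,c=shot("wrist","w2.png")
h=cv2.cvtColor(im,cv2.COLOR_RGB2HSV)
red=((h[...,0]<6)|(h[...,0]>174))&(h[...,1]>150)&(h[...,2]>80)
def tofix(p): 
    a=np.radians(FY);d=p[:2]*1000-FO;return np.array([d@[np.sin(a),-np.cos(a)],d@[np.cos(a),np.sin(a)]]).round(1)
for b in blobs(red,150,1e5):
    print("red",[(q.round(),tofix(plane(c,q,.097))) for q in cv2.boxPoints(cv2.minAreaRect(b))])
print(proj(c,[*(k/1000),.13]))
```

```text
[0.59708782 0.25914071 0.19020829] 72.88482949832535
shift [-0.7  0.3 83.2] turn [-0.002 -0.002 -0.007] dist 83 j6 0.59 t 3.7
red [(array([291., 195.], dtype=float32), array([-17.1, 121.3])), (array([301., 195.], dtype=float32), array([-17.1, 129.1])), (array([301., 235.], dtype=float32), array([ 16.3, 129.4])), (array([291., 235.], dtype=float32), array([ 16.3, 121.2]))]
red [(array([183., 195.], dtype=float32), array([-17.8,  36.5])), (array([270., 195.], dtype=float32), array([-17.3, 104.8])), (array([270., 235.], dtype=float32), array([ 16.1, 104.1])), (array([183., 235.], dtype=float32), array([15.5, 33.2]))]
[281.88703836 229.67138259]
```

View pics/w2.png

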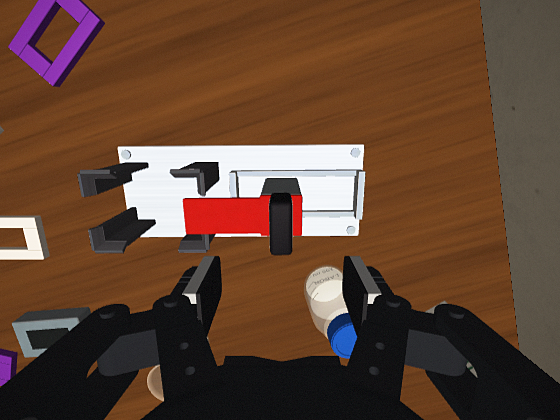

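The wrist view shows the knob at (281,222), centred between the fingers, with the tongue tip at about y = 35. Descend and grip.

>>> {"api": "step_arm", "payload": {"moves": [[[-0.7,0.3,41],[0,0,-0.007],60],[[-0.7,0.3,83],[0,0,-0.007],60],[[-0.7,0.3,83],[0,0,-0.007],60],[[-0.7,0.3,83],[0,0,-0.007],10],[[-0.7,0.3,83],[0,0,-0.007],10],[[-0.7,0.3,83],[0,0,-0.007],10],[[-0.7,0.3,83],[0,0,-0.007],10],[[-0.7,0.3,83],[0,0,-0.007],10]]}}

```text
clock: 4.45
tcp_pos: [0.601, 0.2595, 0.1123]
orientation: [0.003, 0.145, 0.989, 0.001]
wrist_force: [0.3, -2.0, 5.8]
finger_gap: 0.0159
grip_force: 31.9
```

>>> {"api": "step_arm", "payload": {"moves": [[[0,10,0],[0,0,0],10],[[0,20,0],[0,0,0],10],[[0,28,0],[0,0,0],10],[[0,32,0],[0,0,0],10],[[0,32,0],[0,0,0],10]]}}

```text
clock: 4.87
tcp_pos: [0.6105, 0.2911, 0.1123]
orientation: [0.003, 0.145, 0.989, 0.001]
wrist_force: [1.0, 0.4, 4.4]
finger_gap: 0.0153
grip_force: 31.8
```

>>> {"api": "step_arm", "payload": {"moves": [[[0,3,0],[0,0,0],10],[[0,6,0],[0,0,0],10],[[0,8,0],[0,0,0],10],[[0,8,0],[0,0,0],10]]}}

```text
clock: 5.2
tcp_pos: [0.6106, 0.2919, 0.1122]
orientation: [0.002, 0.147, 0.989, -0.005]
wrist_force: [-6.0, -20.5, 14.5]
finger_gap: 0.0153
grip_force: 32.9
```

Run:
```python
from h import *
s=st();print(s["tcp_pos"],s["wrist_force"],rot(s).as_matrix().round(3).tolist(),s["joint_pos"])
```

```text
[0.61064201 0.29189738 0.11224909] [ -6.03079135 -20.46994541  14.46274239] [[-0.957, 0.29, 0.002], [0.29, 0.957, -0.01], [-0.005, -0.009, -1.0]] [ 0.33219646  0.56373716  0.13786304  1.1460593  -0.01067253  0.62649621]
```

The lock is at its open stop: force rose to 20 N and the TCP is at y ≈ 149. Release and rise.

>>> {"api": "step_arm", "payload": {"moves": [[[0,-7,0],[0,0,0],60],[[0,-7,0],[0,0,0],60],[[0,-7,0],[0,0,0],60],[[0,-7,0],[0,0,0],60],[[0,-7,0],[0,0,0],60],[[0,-7,-40],[0,0,0],60],[[0,-7,-80],[0,0,0],60],[[0,-7,-120],[0,0,0],60]]}}

```text
clock: 5.87
tcp_pos: [0.6072, 0.2913, 0.2286]
orientation: [-0.001, 0.145, 0.989, -0.0]
wrist_force: [1.0, 1.2, 0.2]
finger_gap: 0.0599
grip_force: 0.0
```

Run:
```python
from h import *
print(st()["tcp_pos"],yawnow())
go(*fx(0,-25),280,FY-90)
```

```text
[0.6071681  0.29134354 0.22860694] 73.3800348164344
shift [   0.3 -172.7  -51.2] turn [ 1.000e-03 -3.000e-03 -1.569e+00] dist 180 j6 0.62 t 5.9
```

>>> {"api": "step_arm", "payload": {"moves": [[[0,-148,-30],[0,0,-0.8],65],[[0,-148,-30],[0,0,-0.8],65],[[0,-148,-30],[0,0,-0.8],65],[[0,-148,-30],[0,0,-0.8],65],[[0,-148,-30],[0,0,-0.8],65],[[0,-148,-30],[0,0,-0.8],65],[[0,-148,-30],[0,0,-0.8],65]]}}

```text
clock: 6.45
tcp_pos: [0.5658, 0.1489, 0.2588]
orientation: [0.001, -0.254, 0.967, 0.0]
wrist_force: [1.1, -0.1, -0.6]
finger_gap: 0.0652
grip_force: 0.0
```

>>> {"api": "step_arm", "payload": {"moves": [[[0,0,0],[0,0,-0.769],65],[[0,0,0],[0,0,-0.769],65],[[0,0,0],[0,0,-0.769],65],[[0,0,0],[0,0,-0.769],65],[[0,0,0],[0,0,-0.769],65],[[0,0,0],[0,0,-0.769],65],[[0,0,0],[0,0,-0.769],65],[[0,0,0],[0,0,-0.769],65]]}}

```text
clock: 7.12
tcp_pos: [0.5657, 0.1496, 0.2582]
orientation: [0.0, -0.596, 0.803, -0.0]
wrist_force: [-0.6, -0.0, 0.4]
finger_gap: 0.065
grip_force: 0.0
```

Run:
```python
from h import *
print(st()["tcp_pos"],yawnow())
im,c=shot("wrist","w3.png")
for x in(-34,34):
  for y in(-49,49): print(x,y,proj(c,[*(fx(x,y)/1000),.085]).round(),end=" ")
for x,y in((50,-55),(-50,-55),(50,200),(-50,200)): print("base",x,y,proj(c,[*(fx(x,y)/1000),.01]).round())
```

```text
[0.56569817 0.14959546 0.25824009] 163.14407631656795
-34 -49 [316. 145.] -34 49 [314. 237.] 34 -49 [248. 145.] 34 49 [251. 237.] base 50 -55 [242. 136.]
base -50 -55 [323. 136.]
base 50 200 [249. 315.]
base -50 200 [317. 315.]
```

View pics/w3.png

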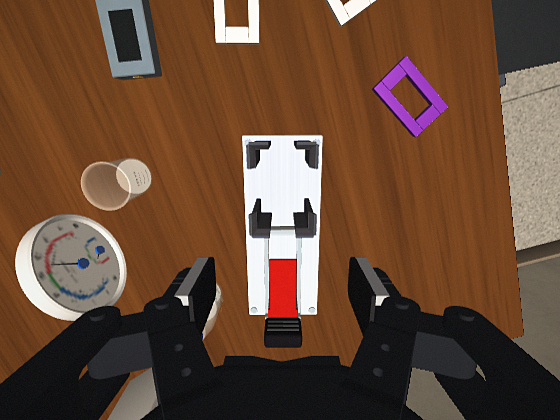

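The view matches the predicted base corners (243,136), (322,136), (249,315) and (317,315) within a pixel. The lock is clear, with its tip at (283,259). Now the body.

Run:
```python
from h import *
go(683,-53.5,200,168)
```

```text
shift [ 160.2 -171.3   58.2] turn [-0.     0.    -0.086] dist 242 j6 -1.15 t 7.2
```

>>> {"api": "step_arm", "payload": {"moves": [[[160,-171,48],[0,0,-0.086],65],[[160,-171,48],[0,0,-0.086],65],[[160,-171,48],[0,0,-0.086],65],[[160,-171,48],[0,0,-0.086],65],[[160,-171,48],[0,0,-0.086],65],[[160,-171,48],[0,0,-0.086],65],[[160,-171,48],[0,0,-0.086],65],[[160,-171,48],[0,0,-0.086],65]]}}

```text
clock: 7.83
tcp_pos: [0.6833, -0.0552, 0.2086]
orientation: [-0.001, -0.628, 0.778, 0.001]
wrist_force: [-0.3, 0.9, 0.3]
finger_gap: 0.0652
grip_force: 0.0
```

```bash
cat >> h.py <<'E'
def look(kind,z,X,f=None,half=110):
    """wrist picture: rect of the part of a colour kind near X (mm), cast on its top plane z (m)"""
    im,c=shot("wrist",f); r=im.astype(int); h=cv2.cvtColor(im,cv2.COLOR_RGB2HSV).astype(int)
    m={"body":(r[...,2]>r[...,0]+8)&(h[...,1]<130)|((h[...,2]<60)&(h[...,1]<100)),"white":(h[...,1]<60)&(h[...,2]>150),"blue":(h[...,0]>100)&(h[...,0]<118)&(h[...,1]>120)}[kind]
    u=proj(c,[X[0]/1000,X[1]/1000,z])
    box=np.zeros(m.shape,np.uint8); cv2.circle(box,tuple(int(i) for i in u),half,1,-1)
    out=[]
    for b in blobs(m&(box>0),300,20000):
        q=rect_on(c,b,z)
        if 35<q[2]<65 and 65<q[3]<95: out.append(q); print(kind,q[0].round(1),"yaw",round(q[1],1),"size",round(q[2],1),round(q[3],1),"px",cv2.minAreaRect(b)[0])
    return out
E
python3 - <<'E'
from h import *
print(st()["tcp_pos"],yawnow())
q=look("body",.024,(683,-53.5),"w4.png")
E
```

```text
[ 0.68333193 -0.05519491  0.20860778] 167.86520289072374
body [682.3 -55.3] yaw 77.8 size 49.0 79.5 px (282.0, 189.0)
```

View pics/w4.png

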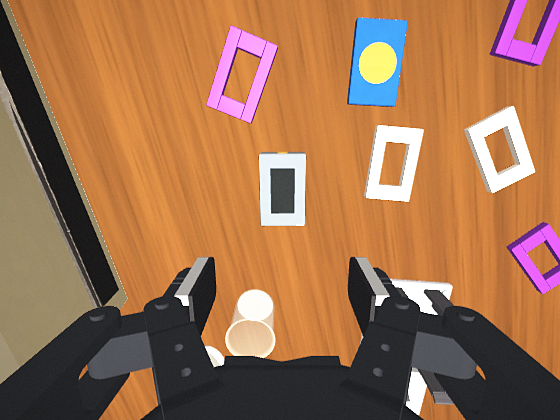

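The body is at (282,189), 49x79.5 mm, which matches. Descend and grip with 60 N.

>>> {"api": "step_arm", "payload": {"moves": [[[0.5,1,41],[0,0,0],65],[[0.5,1,82],[0,0,0],65],[[0.5,1,123],[0,0,0],65],[[0.5,1,164],[0,0,0],65],[[0.5,1,190],[0,0,0],65],[[0.5,1,200.5],[0,0,0],65],[[0.5,1,200.5],[0,0,0],65]], "grip_force": 60}}

```text
clock: 8.47
tcp_pos: [0.6795, -0.0517, 0.0073]
orientation: [-0.002, -0.631, 0.776, 0.002]
wrist_force: [-0.3, 0.3, 0.3]
finger_gap: 0.0649
grip_force: 0.0
```

Run:
```python
from h import *
go(682.3,-55.3,8,167.8)
```

```text
shift [ 3.  -3.4 -0.7] turn [ 0.005 -0.     0.007] dist 5 j6 -1.56 t 8.5
```

>>> {"api": "step_arm", "payload": {"moves": [[[0,0,0],[0,0,0],45],[[0,0,0],[0,0,0],45],[[0,0,0],[0,0,0],45],[[0,0,0],[0,0,0],45],[[0,0,0],[0,0,0],45],[[0,0,-30],[0,0,0],45],[[0,0,-60],[0,0,0],45],[[0,0,-60],[0,0,0],45]]}}

```text
clock: 9.13
tcp_pos: [0.686, -0.0545, 0.0769]
orientation: [0.003, -0.63, 0.776, -0.004]
wrist_force: [1.9, -1.1, -0.0]
finger_gap: 0.0482
grip_force: 63.2
```

>>> {"api": "step_arm", "payload": {"moves": [[[0,0,-40],[0,0,0],45],[[0,0,-80],[0,0,0],45],[[0,0,-80],[0,0,0],45],[[0,0,-80],[0,0,0],45]]}}

```text
clock: 9.47
tcp_pos: [0.6844, -0.0543, 0.1535]
orientation: [0.002, -0.63, 0.776, -0.003]
wrist_force: [-0.0, 0.2, -1.9]
finger_gap: 0.0482
grip_force: 63.4
```

Run:
```python
from h import *
s=st();print(s["tcp_pos"],yawnow(),s["finger_gap"],s["grip_force"])
im,c=shot("wrist","w5.png"); P=c[1]
T=np.eye(4);T[:3,:3]=rot(s).as_matrix();T[:3,3]=s["tcp_pos"];print((np.linalg.inv(T)@P).round(4).tolist())
```

```text
[ 0.68442019 -0.05427089  0.15347115] 168.14616814799595 0.048203028256549506 63.434178829193115
[[-0.0021, 0.9601, 0.2796, 0.0709], [1.0, 0.0021, 0.0005, 0.0001], [-0.0001, 0.2796, -0.9601, -0.143], [0.0, 0.0, 0.0, 1.0]]
```

View pics/w5.png

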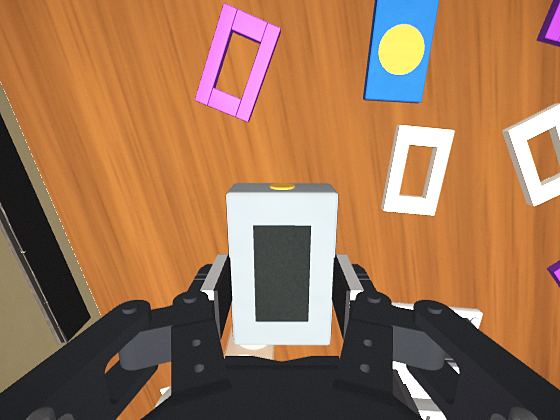

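```bash
cat >> h.py <<'E'
TC=np.array([[-.0021,.9601,.2796,.0709],[1,.0021,.0005,.0001],[-.0001,.2796,-.9601,-.143],[0,0,0,1]])
def held(kind,ztool,im=None):
    """pose in the tool frame (mm) of the held part's top face lying at tool z=ztool (m)"""
    if im is None: im=shot("wrist")[0]
    c=(cam("wrist")[0],TC); r=im.astype(int); h=cv2.cvtColor(im,cv2.COLOR_RGB2HSV).astype(int)
    m={"body":(r[...,2]>r[...,0]+5)&(h[...,2]>150)&(h[...,1]<80),"white":(h[...,1]<60)&(h[...,2]>150),"blue":(h[...,0]>100)&(h[...,0]<118)&(h[...,1]>120)}[kind].copy()
    m[:170]=0; m[:,:205]=0; m[:,360:]=0
    b=max(blobs(m,1000,30000),key=cv2.contourArea)
    hull=cv2.convexHull(b); ap=cv2.approxPolyDP(hull,12,True)
    print("corners",ap[:,0].tolist())
    q=rect_on(c,b,ztool); print("centre",q[0].round(1),"yaw in tool",round(q[1],2),"size",round(q[2],1),round(q[3],1))
    return q
E
python3 - <<'E'
from h import *
im=cv2.imread("pics/w5.png")[:,:,::-1]
for z in(-.0165,-.013,-.02): held("body",z,im)
E
```

```text
corners [[335, 192], [329, 343], [234, 343], [227, 193]]
centre [ 5. -0.] yaw in tool 0.18 size 47.2 75.8
corners [[335, 192], [329, 343], [234, 343], [227, 193]]
centre [ 3.2 -0. ] yaw in tool 0.18 size 48.5 77.9
corners [[335, 192], [329, 343], [234, 343], [227, 193]]
centre [ 6.8 -0. ] yaw in tool 0.18 size 45.9 73.7
```

>>> {"api": "step_arm", "payload": {"moves": [[[0,0,0],[0,0,0],45],[[0,0,0],[0,0,0],45],[[0,0,0],[0,0,0],45],[[0,0,0],[0,0,0],45],[[0,0,0],[0,0,0],45],[[0,0,0],[0,0,0],45]]}}

```text
clock: 10.02
tcp_pos: [0.6819, -0.0536, 0.1492]
orientation: [-0.0, -0.63, 0.776, 0.0]
wrist_force: [1.1, 0.7, -2.1]
finger_gap: 0.0479
grip_force: 63.4
```

Run:
```python
from h import *
s=st();print(s["tcp_pos"],yawnow(),s["finger_gap"],s["qvel"].__str__())
im,c=shot("wrist","w6.png")
for z in(-.0165,-.0095): held("body",z,im)
go(*fx(0,0),153,163.3)
```

```text
[ 0.68193006 -0.05361338  0.14917857] 168.1647696087435 0.04793626928464696 [ 1.31085087e-04 -5.39750748e-03  6.19554081e-03  4.82526836e-05
 -2.06465915e-03  2.16857152e-03]
corners [[335, 192], [329, 343], [235, 343], [227, 193]]
centre [ 5. -0.] yaw in tool 0.18 size 47.2 75.8
corners [[335, 192], [329, 343], [235, 343], [227, 193]]
centre [ 1.4 -0. ] yaw in tool 0.18 size 49.8 80.0
shift [-175.2  156.5   -3.5] turn [ 0.001 -0.     0.085] dist 235 j6 -1.56 t 10.1
```

>>> {"api": "step_arm", "payload": {"moves": [[[-175,156,0],[0,0,0.085],45],[[-175,156,0],[0,0,0.085],45],[[-175,156,0],[0,0,0.085],45],[[-175,156,0],[0,0,0.085],45],[[-175,156,0],[0,0,0.085],45],[[-175,156,0],[0,0,0.085],45],[[-175,156,0],[0,0,0.085],45],[[-175,156,0],[0,0,0.085],45]]}}

```text
clock: 10.73
tcp_pos: [0.5646, 0.1512, 0.1502]
orientation: [0.0, -0.598, 0.801, -0.0]
wrist_force: [1.2, -0.8, -2.0]
finger_gap: 0.0482
grip_force: 63.5
```

>>> {"api": "step_arm", "payload": {"moves": [[[0,0,0],[0,0,0],45],[[0,0,0],[0,0,0],45],[[0,0,0],[0,0,0],45],[[0,0,0],[0,0,0],45],[[0,0,0],[0,0,0],45],[[0,0,0],[0,0,0],45]]}}

```text
clock: 11.23
tcp_pos: [0.5656, 0.149, 0.1496]
orientation: [-0.0, -0.596, 0.803, -0.0]
wrist_force: [-0.1, -0.9, -2.8]
finger_gap: 0.0482
grip_force: 63.5
```

Run:
```python
from h import *
s=st();print(s["tcp_pos"],yawnow(),s["finger_gap"],s["wrist_force"])
im,c=shot("wrist","w7.png")
held("body",-.0095,im)
go(*fx(0,1.4),110,163.28)
for x in(-34,34):
  for y in(-49,49): print(x,y,proj(c,[*(fx(x,y)/1000),.076]).round(),end=" ")
```

```text
[0.5656233  0.14897886 0.14960849] 163.22914100854737 0.04820143677054361 [-0.12698403 -0.86303564 -2.82049363]
corners [[335, 192], [329, 343], [235, 344], [227, 193]]
centre [ 1.4 -0. ] yaw in tool 0.17 size 49.8 80.0
shift [-1.9  0.9 39.6] turn [ 0.    -0.    -0.001] dist 40 j6 -1.16 t 11.3
-34 -49 [332. 156.] -34 49 [326. 283.] 34 -49 [234. 156.] 34 49 [240. 283.]
```

View pics/w7.png

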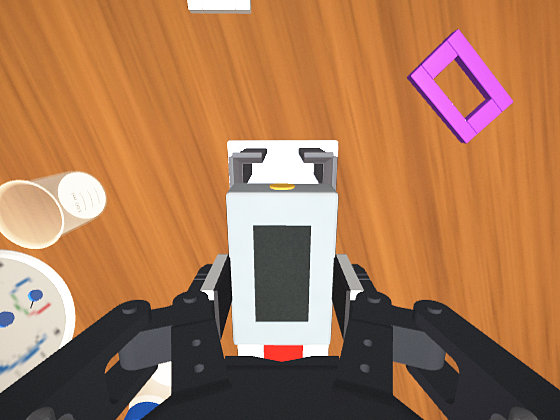

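The body is centred over the pocket; the post lips at (230,155) and (337,155) are symmetric about it. Lower it in stages.

>>> {"api": "step_arm", "payload": {"moves": [[[-1.9,0.9,10],[0,0,0],45],[[-1.9,0.9,20],[0,0,0],45],[[-1.9,0.9,30],[0,0,0],45],[[-1.9,0.9,40],[0,0,0],45],[[-1.9,0.9,40],[0,0,0],45],[[-1.9,0.9,40],[0,0,0],45],[[-1.9,0.9,40],[0,0,0],45],[[-1.9,0.9,40],[0,0,0],45]]}}

```text
clock: 11.95
tcp_pos: [0.5655, 0.1518, 0.1102]
orientation: [0.0, -0.597, 0.802, -0.0]
wrist_force: [0.7, 0.6, -1.9]
finger_gap: 0.0481
grip_force: 63.5
```

Run:
```python
from h import *
go(*fx(0,1.4),28,163.28)
```

```text
shift [ 0.6  0.2 82.2] turn [-0.001  0.     0.   ] dist 82 j6 -1.15 t 11.9
```

>>> {"api": "step_arm", "payload": {"moves": [[[0,0,10],[0,0,0],45],[[0,0,20],[0,0,0],45],[[0,0,30],[0,0,0],45],[[0,0,40],[0,0,0],45],[[0,0,40],[0,0,0],45],[[0,0,40],[0,0,0],45],[[0,0,40],[0,0,0],45]]}}

```text
clock: 12.53
tcp_pos: [0.565, 0.1517, 0.0696]
orientation: [-0.0, -0.597, 0.802, 0.0]
wrist_force: [0.9, 0.1, -2.3]
finger_gap: 0.0478
grip_force: 63.5
```

Run:
```python
from h import *
go(*fx(0,1.4),25,163.28)
```

```text
shift [ 0.4 -0.3 44.6] turn [ 0. -0.  0.] dist 45 j6 -1.15 t 12.5
```

Still free, with no side force. Continue down to about 25.

>>> {"api": "step_arm", "payload": {"moves": [[[0,0,12],[0,0,0],45],[[0,0,24],[0,0,0],45],[[0,0,32],[0,0,0],45],[[0,0,38],[0,0,0],45],[[0,0,42],[0,0,0],45],[[0,0,44],[0,0,0],45],[[0,0,44],[0,0,0],45],[[0,0,44],[0,0,0],45]]}}

```text
clock: 13.2
tcp_pos: [0.5653, 0.1517, 0.0261]
orientation: [0.0, -0.597, 0.802, -0.0]
wrist_force: [-0.4, 0.7, -3.0]
finger_gap: 0.048
grip_force: 63.5
```

Not touching yet. I'll lower it in small steps.

>>> {"api": "step_arm", "payload": {"moves": [[[0,0,1],[0,0,0],45],[[0,0,2],[0,0,0],45],[[0,0,2],[0,0,0],45],[[0,0,2],[0,0,0],45]]}}

```text
clock: 13.53
tcp_pos: [0.5651, 0.1517, 0.0239]
orientation: [0.0, -0.597, 0.802, -0.0]
wrist_force: [-0.4, 0.3, -2.2]
finger_gap: 0.0477
grip_force: 63.5
```

>>> {"api": "step_arm", "payload": {"moves": [[[0,0,1],[0,0,0],45],[[0,0,2],[0,0,0],45],[[0,0,2],[0,0,0],45],[[0,0,2],[0,0,0],45]]}}

```text
clock: 13.87
tcp_pos: [0.5652, 0.1517, 0.0225]
orientation: [0.0, -0.597, 0.802, -0.0]
wrist_force: [-2.9, -0.9, 4.5]
finger_gap: 0.0481
grip_force: 64.3
```

Contact on the floor. Release and lift out.

>>> {"api": "step_arm", "payload": {"moves": [[[0,0,-1],[0,0,0],62],[[0,0,-1],[0,0,0],62],[[0,0,-1],[0,0,0],62],[[0,0,-1],[0,0,0],62],[[0,0,-30],[0,0,0],62],[[0,0,-70],[0,0,0],62],[[0,0,-110],[0,0,0],62],[[0,0,-150],[0,0,0],62]]}}

```text
clock: 14.53
tcp_pos: [0.5645, 0.1516, 0.173]
orientation: [-0.001, -0.597, 0.802, 0.0]
wrist_force: [1.4, -0.3, 0.4]
finger_gap: 0.0623
grip_force: 0.0
```

>>> {"api": "step_arm", "payload": {"moves": [[[0,0,-40],[0,0,0],65],[[0,0,-40],[0,0,0],65],[[0,0,-40],[0,0,0],65],[[0,0,-40],[0,0,0],65]]}}

```text
clock: 14.87
tcp_pos: [0.565, 0.1517, 0.2115]
orientation: [0.0, -0.597, 0.802, -0.0]
wrist_force: [-0.1, 0.3, -0.5]
finger_gap: 0.0649
grip_force: 0.0
```

Run:
```python
from h import *
print(st()["tcp_pos"])
im,c=shot("wrist","w8.png")
r=im.astype(int);h=cv2.cvtColor(im,cv2.COLOR_RGB2HSV)
u=proj(c,[*(fx(0,0)/1000),.034]).astype(int);print(u)
d=(h[...,2]<75)&(h[...,1]<110); box=np.zeros(d.shape,bool); box[u[1]-25:u[1]+25,u[0]-20:u[0]+20]=1
a=np.radians(FY)
for b in blobs(d&box,200,3000):
    q=rect_on(c,b,.034);dd=q[0]-FO;print("pad",q,"fixture",dd@[np.sin(a),-np.cos(a)],dd@[np.cos(a),np.sin(a)])
cv2.imwrite("pics/w8c.png",cv2.resize(im[u[1]-80:u[1]+80,u[0]-100:u[0]+100],None,fx=3.5,fy=3.5)[:,:,::-1])
# scan for disturbed parts
for n in("top",):
    im,c=shot(n);M=masks(im)
    for k in("white","blue"):
        for b in blobs(M[k],250,1500):
            q=rect_on(c,b,.01)
            if 45<q[2]<55 and 74<q[3]<84: print(n,k,q)
```

```text
[0.56499582 0.15169287 0.21147907]
[281 190]
pad (array([564.58355713, 150.14338684]), np.float64(73.16927337646483), 24.871803283691406, 47.57225036621094) fixture -0.2773132668131609 0.17082746494983764
top white (array([438.57168579, -43.83269882]), np.float64(-73.45836067199707), 50.95357131958008, 79.36550903320312)
top white (array([555.8895874 , -54.11659241]), np.float64(72.95006561279295), 50.55403518676758, 79.14764404296875)
top blue (array([ 560.88598633, -159.55581665]), np.float64(74.84992980957033), 46.77581787109375, 77.76998138427734)
```

View pics/w8c.png

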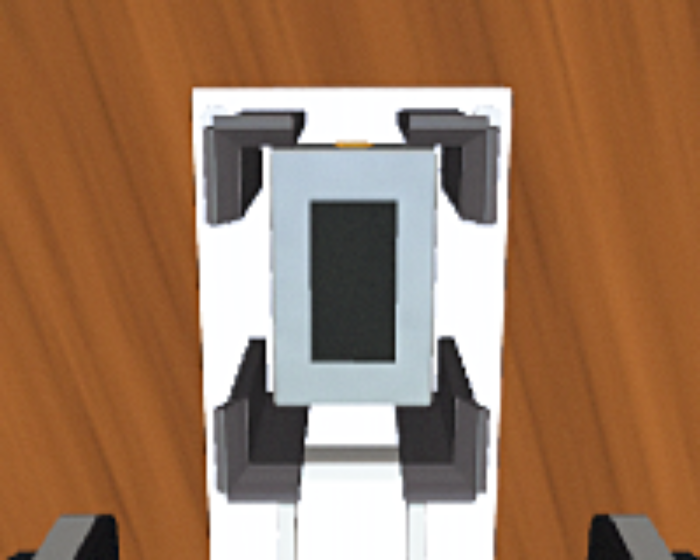

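The body sits flat in the pocket, with its pad centred within 0.3 mm. Next is the spacer at (556,-54).

Run:
```python
from h import *
go(555.8,-54.4,190,162.8)
```

```text
shift [199.6 -51.5  20. ] turn [ 0.003 -0.001  0.009] dist 207 j6 -1.15 t 15.0
```

>>> {"api": "step_arm", "payload": {"moves": [[[200,-50,20],[0,0,0.008],65],[[200,-50,20],[0,0,0.008],65],[[200,-50,20],[0,0,0.008],65],[[200,-50,20],[0,0,0.008],65],[[200,-50,20],[0,0,0.008],65],[[200,-50,20],[0,0,0.008],65],[[200,-50,20],[0,0,0.008],65],[[200,-50,20],[0,0,0.008],65]]}}

```text
clock: 15.63
tcp_pos: [0.5545, -0.054, 0.1904]
orientation: [-0.001, -0.593, 0.805, 0.001]
wrist_force: [-0.4, 0.2, -0.2]
finger_gap: 0.0649
grip_force: 0.0
```

>>> {"api": "step_arm", "payload": {"moves": [[[0,0,0],[0,0,0],65],[[0,0,0],[0,0,0],65],[[0,0,0],[0,0,0],65],[[0,0,0],[0,0,0],65]]}}

```text
clock: 15.97
tcp_pos: [0.5555, -0.053, 0.1919]
orientation: [0.0, -0.594, 0.804, -0.0]
wrist_force: [-0.3, 1.2, 0.8]
finger_gap: 0.0651
grip_force: 0.0
```

Run:
```python
from h import *
q=look("white",.01,(555.8,-54.4),"w9.png",70)
print(st()["tcp_pos"])
go(*q[0][0],40,q[0][1]+90)
```

```text
white [556.5 -54.8] yaw 72.8 size 49.8 79.9 px (280.5, 188.5)
[ 0.55551234 -0.05324628  0.19188069]
shift [  1.2  -1.4 151.9] turn [-0.    -0.     0.003] dist 152 j6 -1.51 t 16.0
```

>>> {"api": "step_arm", "payload": {"moves": [[[1.2,-1.4,41],[0,0,0],65],[[1.2,-1.4,82],[0,0,0],65],[[1.2,-1.4,123],[0,0,0],65],[[1.2,-1.4,152],[0,0,0],65],[[1.2,-1.4,170],[0,0,0],65],[[1.2,-1.4,182],[0,0,0],65],[[1.2,-1.4,182],[0,0,0],65],[[1.2,-1.4,182],[0,0,0],65]]}}

```text
clock: 16.68
tcp_pos: [0.556, -0.0553, 0.0094]
orientation: [-0.0, -0.594, 0.805, 0.001]
wrist_force: [-1.1, -0.1, 1.1]
finger_gap: 0.065
grip_force: 0.0
```

>>> {"api": "step_arm", "payload": {"moves": [[[0,0,4],[0,0,0],65],[[0,0,8],[0,0,0],65],[[0,0,8],[0,0,0],65],[[0,0,8],[0,0,0],65]]}}

```text
clock: 17.02
tcp_pos: [0.5567, -0.0558, 0.0023]
orientation: [0.0, -0.594, 0.805, -0.0]
wrist_force: [0.5, -0.2, -0.1]
finger_gap: 0.0651
grip_force: 0.0
```

Run:
```python
from h import *
go(556.5,-54.8,1,162.8)
```

```text
shift [-0.9  0.5  1.3] turn [-0.001 -0.     0.001] dist 2 j6 -1.51 t 17.0
```

>>> {"api": "step_arm", "payload": {"moves": [[[-1,0,2],[0,0,0],65],[[-1,0,2],[0,0,0],46],[[-1,0,2],[0,0,0],46],[[-1,0,2],[0,0,0],46],[[-1,0,2],[0,0,0],46],[[-1,0,2],[0,0,0],46],[[-1,0,2],[0,0,0],46]], "grip_force": 50}}

```text
clock: 17.6
tcp_pos: [0.5572, -0.0549, 0.0003]
orientation: [0.0, -0.594, 0.805, -0.0]
wrist_force: [-0.6, 1.0, 5.9]
finger_gap: 0.0479
grip_force: 52.1
```

>>> {"api": "step_arm", "payload": {"moves": [[[0,0,-20],[0,0,0],46],[[0,0,-55],[0,0,0],46],[[0,0,-95],[0,0,0],46],[[0,0,-135],[0,0,0],46],[[0,0,-150],[0,0,0],46],[[0,0,-150],[0,0,0],46],[[0,0,-150],[0,0,0],46],[[0,0,-150],[0,0,0],46]]}}

```text
clock: 18.27
tcp_pos: [0.5556, -0.0546, 0.1482]
orientation: [-0.001, -0.594, 0.805, 0.001]
wrist_force: [-0.3, 0.3, -1.2]
finger_gap: 0.0478
grip_force: 52.0
```

Run:
```python
from h import *
print(st()["tcp_pos"],st()["finger_gap"])
im,c=shot("wrist","w10.png")
for z in(-.010,-.006,-.002,.002): held("white",z,im)
go(*fx(0,0),150,163.28)
```

```text
[ 0.55563198 -0.05461031  0.14820549] 0.047786593013596175
corners [[336, 195], [342, 344], [287, 360], [234, 345], [226, 196]]
centre [-4.   3.1] yaw in tool 0.09 size 55.7 88.2
corners [[336, 195], [342, 344], [287, 360], [234, 345], [226, 196]]
centre [-6.3  3.2] yaw in tool 0.09 size 57.3 90.9
corners [[336, 195], [342, 344], [287, 360], [234, 345], [226, 196]]
centre [-8.5  3.3] yaw in tool 0.09 size 59.0 93.5
corners [[336, 195], [342, 344], [287, 360], [234, 345], [226, 196]]
centre [-10.8   3.4] yaw in tool 0.09 size 60.7 96.2
shift [-198.1   51.2   -2.2] turn [ 0.004 -0.    -0.008] dist 205 j6 -1.51 t 18.3
```

View pics/w10.png

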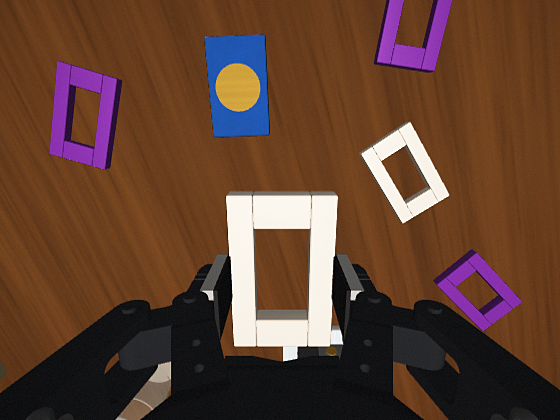

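Frame held; corners at about (227,195), (337,195), (331,346) and (234,346). White background contaminates the mask below it, so I'll cast these corners directly.

Run:
```python
from h import *
c=(cam("wrist")[0],TC)
im=cv2.imread("pics/w10.png"); h=cv2.cvtColor(im,cv2.COLOR_BGR2HSV); m=(h[...,1]<60)&(h[...,2]>150)
print("rows col240",np.where(m[:,240])[0][[0,-1]],"col 325",np.where(m[180:,325])[0][[0,-1]]+180,"col 245",np.where(m[:,245])[0][[0,-1]])
for r in(200,330): w=np.where(m[r,215:345])[0]+215; print(r,w[0],w[-1])
for z in(-.008,-.0095,-.011):
    t=plane(c,(280,193),z)*1000;b=plane(c,(280,346),z)*1000;print(z,t.round(1),b.round(1),"len",round(t[0]-b[0],1),"ctr",round((t[0]+b[0])/2,1))
```

```text
rows col240 [195 345] col 325 [195 346] col 245 [195 345]
200 226 337
330 233 339
-0.008 [40.5 -0.6 -8. ] [-41.1  -0.9  -8. ] len 81.6 ctr -0.3
-0.0095 [40.9 -0.6 -9.5] [-39.8  -0.9  -9.5] len 80.7 ctr 0.5
-0.011 [ 41.2  -0.6 -11. ] [-38.6  -0.9 -11. ] len 79.8 ctr 1.3
```

>>> {"api": "step_arm", "payload": {"moves": [[[-198,51,0],[0,0,-0.008],46],[[-198,51,0],[0,0,-0.008],46],[[-198,51,0],[0,0,-0.008],46],[[-198,51,0],[0,0,-0.008],46],[[-198,51,0],[0,0,-0.008],46],[[-198,51,0],[0,0,-0.008],46],[[-198,51,0],[0,0,-0.008],46],[[-198,51,0],[0,0,-0.008],46]]}}

```text
clock: 18.98
tcp_pos: [0.5653, 0.1492, 0.148]
orientation: [-0.002, -0.597, 0.802, 0.001]
wrist_force: [-0.1, -0.6, 0.2]
finger_gap: 0.0482
grip_force: 51.9
```

>>> {"api": "step_arm", "payload": {"moves": [[[0,0,0],[0,0,0],46],[[0,0,0],[0,0,0],46],[[0,0,0],[0,0,0],46],[[0,0,0],[0,0,0],46],[[0,0,0],[0,0,0],46]]}}

```text
clock: 19.4
tcp_pos: [0.5666, 0.1486, 0.1499]
orientation: [0.0, -0.596, 0.803, -0.0]
wrist_force: [0.3, -0.9, -0.7]
finger_gap: 0.0484
grip_force: 51.9
```

Run:
```python
from h import *
print(st()["tcp_pos"],st()["finger_gap"])
go(*fx(0,0),75,163.28)
```

```text
[0.56655521 0.14856577 0.14989776] 0.048353774354088996
shift [-0.8  2.1 74.9] turn [-0.    -0.    -0.001] dist 75 j6 -1.16 t 19.4
```

>>> {"api": "step_arm", "payload": {"moves": [[[-0.8,2,15],[0,0,0],46],[[-0.8,2,30],[0,0,0],46],[[-0.8,2,45],[0,0,0],46],[[-0.8,2,55],[0,0,0],46],[[-0.8,2,55],[0,0,0],46],[[-0.8,2,55],[0,0,0],46],[[-0.8,2,55],[0,0,0],46]]}}

```text
clock: 19.98
tcp_pos: [0.5653, 0.1507, 0.0956]
orientation: [0.0, -0.597, 0.802, -0.0]
wrist_force: [0.5, -0.2, -0.8]
finger_gap: 0.0482
grip_force: 51.9
```

Run:
```python
from h import *
go(*fx(0,0),36,163.28)
```

```text
shift [ 0.9  0.3 59.6] turn [-0.001  0.     0.   ] dist 60 j6 -1.16 t 20.0
```

>>> {"api": "step_arm", "payload": {"moves": [[[0.5,0.3,15],[0,0,0],46],[[0.5,0.3,30],[0,0,0],46],[[0.5,0.3,42],[0,0,0],46],[[0.5,0.3,52],[0,0,0],46],[[0.5,0.3,58],[0,0,0],46],[[0.5,0.3,59],[0,0,0],46],[[0.5,0.3,59],[0,0,0],46],[[0.5,0.3,59],[0,0,0],46]]}}

```text
clock: 20.65
tcp_pos: [0.5649, 0.1504, 0.0365]
orientation: [0.001, -0.597, 0.802, -0.0]
wrist_force: [0.4, -0.1, -0.3]
finger_gap: 0.0482
grip_force: 51.9
```

>>> {"api": "step_arm", "payload": {"moves": [[[0,0,1],[0,0,0],46],[[0,0,2],[0,0,0],46],[[0,0,2],[0,0,0],46],[[0,0,2],[0,0,0],46]]}}

```text
clock: 20.98
tcp_pos: [0.5649, 0.1504, 0.0344]
orientation: [0.001, -0.597, 0.802, -0.0]
wrist_force: [0.2, -0.2, 2.1]
finger_gap: 0.0485
grip_force: 52.2
```

>>> {"api": "step_arm", "payload": {"moves": [[[0,0,0.5],[0,0,0],46],[[0,0,0],[0,0,0],62],[[0,0,0],[0,0,0],62],[[0,0,0],[0,0,0],62],[[0,0,0],[0,0,0],62],[[0,0,-40],[0,0,0],62],[[0,0,-80],[0,0,0],62],[[0,0,-120],[0,0,0],62]]}}

```text
clock: 21.65
tcp_pos: [0.5631, 0.1502, 0.1541]
orientation: [-0.001, -0.597, 0.802, 0.001]
wrist_force: [1.2, -0.2, -0.2]
finger_gap: 0.0619
grip_force: 0.0
```

>>> {"api": "step_arm", "payload": {"moves": [[[0,0,-45],[0,0,0],65],[[0,0,-45],[0,0,0],65],[[0,0,-45],[0,0,0],65],[[0,0,-45],[0,0,0],65],[[0,0,-45],[0,0,0],65]]}}

```text
clock: 22.07
tcp_pos: [0.5632, 0.1502, 0.1969]
orientation: [-0.001, -0.597, 0.802, 0.001]
wrist_force: [0.1, 0.3, 0.3]
finger_gap: 0.065
grip_force: 0.0
```

```bash
cat >> h.py <<'E'
def check(z,f):
    """window/inlay in the top of the stack at z: centre in fixture mm; then loose parts in the top view"""
    im,c=shot("wrist",f); u=proj(c,[*(fx(0,0)/1000),z]).astype(int); h=cv2.cvtColor(im,cv2.COLOR_RGB2HSV).astype(int)
    d=(h[...,2]<110) if f.startswith("s") else (h[...,0]<35)&(h[...,1]>90)
    box=np.zeros(d.shape,bool); box[u[1]-27:u[1]+27,u[0]-20:u[0]+20]=1; a=np.radians(FY)
    for b in blobs(d&box,200,3000):
        q=rect_on(c,b,z);dd=q[0]-FO;print("window yaw",round(q[1],1),"size",round(q[2],1),round(q[3],1),"fixture",(dd@[np.sin(a),-np.cos(a)]).round(1),(dd@[np.cos(a),np.sin(a)]).round(1))
    im,c=shot("top");M=masks(im)
    for k in("white","blue"):
        for b in blobs(M[k],250,1500):
            q=rect_on(c,b,.01)
            if 45<q[2]<55 and 74<q[3]<84: print("loose",k,q[0].round(1),round(q[1],1))
E
python3 - <<'E'
from h import *
check(.044,"s1.png"); print(st()["tcp_pos"])
go(438.6,-44.1,190,-73.2+90)
E
```

```text
window yaw 73.1 size 25.2 46.5 fixture -0.0 -0.2
loose white [438.6 -43.8] -73.5
loose blue [ 560.6 -159.5] 74.8
[0.56304277 0.15019208 0.19659823]
shift [221.9  63.3   7.2] turn [ 0.004 -0.001 -0.585] dist 231 j6 -1.16 t 22.2
```

Spacer 1 is centred within 0.2 mm. Now the second one, at (438.6,-44).

>>> {"api": "step_arm", "payload": {"moves": [[[222,63,5],[0,0,-0.585],65],[[222,63,5],[0,0,-0.585],65],[[222,63,5],[0,0,-0.585],65],[[222,63,5],[0,0,-0.585],65],[[222,63,5],[0,0,-0.585],65],[[222,63,5],[0,0,-0.585],65],[[222,63,5],[0,0,-0.585],65],[[222,63,5],[0,0,-0.585],65]]}}

```text
clock: 22.83
tcp_pos: [0.4387, -0.0452, 0.1928]
orientation: [0.0, 0.802, -0.598, -0.001]
wrist_force: [-0.5, -0.3, 0.3]
finger_gap: 0.065
grip_force: 0.0
```

>>> {"api": "step_arm", "payload": {"moves": [[[0,0,0],[0,0,0],65],[[0,0,0],[0,0,0],65],[[0,0,0],[0,0,0],65],[[0,0,0],[0,0,0],65]]}}

```text
clock: 23.17
tcp_pos: [0.4405, -0.0433, 0.1935]
orientation: [0.0, 0.803, -0.595, -0.0]
wrist_force: [-0.1, 0.8, -0.6]
finger_gap: 0.065
grip_force: 0.0
```

Run:
```python
from h import *
q=look("white",.01,(438.6,-44),"w11.png",70)
print(st()["tcp_pos"])
go(*q[0][0],10,q[0][1]+90)
```

```text
white [439.1 -44.8] yaw -73.2 size 49.6 80.3 px (283.5, 188.5)
[ 0.44047286 -0.04338595  0.19358295]
shift [  0.9   1.7 183.6] turn [0.    0.    0.002] dist 184 j6 -2.15 t 23.2
```

>>> {"api": "step_arm", "payload": {"moves": [[[0.9,1.5,41],[0,0,0],65],[[0.9,1.5,82],[0,0,0],65],[[0.9,1.5,123],[0,0,0],65],[[0.9,1.5,155],[0,0,0],65],[[0.9,1.5,173],[0,0,0],65],[[0.9,1.5,184],[0,0,0],65],[[0.9,1.5,184],[0,0,0],65],[[0.9,1.5,184],[0,0,0],65]]}}

```text
clock: 23.88
tcp_pos: [0.4386, -0.0449, 0.0094]
orientation: [0.0, 0.803, -0.596, -0.001]
wrist_force: [-0.6, -0.3, 0.6]
finger_gap: 0.0651
grip_force: 0.0
```

>>> {"api": "step_arm", "payload": {"moves": [[[0,0,4],[0,0,0],65],[[0,0,8],[0,0,0],65],[[0,0,8],[0,0,0],65],[[0,0,8],[0,0,0],65]]}}

```text
clock: 24.22
tcp_pos: [0.4393, -0.0455, 0.0022]
orientation: [-0.0, 0.803, -0.596, 0.0]
wrist_force: [0.1, -0.2, 0.5]
finger_gap: 0.0649
grip_force: 0.0
```

Run:
```python
from h import *
go(439.1,-44.8,0.5,16.8)
```

```text
shift [-0.7 -0.1  1.7] turn [-0.001 -0.001  0.   ] dist 2 j6 -2.15 t 24.2
```

>>> {"api": "step_arm", "payload": {"moves": [[[-0.7,0,1.7],[0,0,0],65],[[-0.7,0,1.7],[0,0,0],46],[[-0.7,0,1.7],[0,0,0],46],[[-0.7,0,1.7],[0,0,0],46],[[-0.7,0,1.7],[0,0,0],46],[[-0.7,0,1.7],[0,0,0],46],[[-0.7,0,1.7],[0,0,0],46]]}}

```text
clock: 24.8
tcp_pos: [0.4389, -0.0448, 0.0006]
orientation: [-0.0, 0.803, -0.596, 0.0]
wrist_force: [-0.6, 1.0, 5.0]
finger_gap: 0.0483
grip_force: 51.6
```

>>> {"api": "step_arm", "payload": {"moves": [[[0,0,-20],[0,0,0],46],[[0,0,-55],[0,0,0],46],[[0,0,-95],[0,0,0],46],[[0,0,-135],[0,0,0],46],[[0,0,-150],[0,0,0],46],[[0,0,-150],[0,0,0],46],[[0,0,-150],[0,0,0],46],[[0,0,-150],[0,0,0],46]]}}

```text
clock: 25.47
tcp_pos: [0.4379, -0.0446, 0.149]
orientation: [0.0, 0.803, -0.596, -0.001]
wrist_force: [0.2, -0.6, -1.1]
finger_gap: 0.0483
grip_force: 52.2
```

```bash
cat >> h.py <<'E'
def held2(im,z,white=True):
    h=cv2.cvtColor(im,cv2.COLOR_RGB2HSV); m=(h[...,1]<60)&(h[...,2]>150) if white else (h[...,0]>100)&(h[...,0]<118)&(h[...,1]>120)
    c=(cam("wrist")[0],TC); r=[]
    for col in(243,322):
        a=np.where(m[175:352,col])[0]+175; t=plane(c,(col,a[0]-.5),z)*1000;b=plane(c,(col,a[-1]+.5),z)*1000
        r.append([round(t[0],1),round(b[0],1)]);print("col",col,a[0],a[-1],"len",round(t[0]-b[0],1),"ctr x",round((t[0]+b[0])/2,1))
    for row in(200,330): w=np.where(m[row,215:350])[0]+215; print("row",row,w[0],w[-1])
E
python3 - <<'E'
from h import *
print(st()["tcp_pos"],st()["finger_gap"])
im,c=shot("wrist","w12.png"); held2(im,-.0095)
go(*fx(0,0),150,163.28)
E
```

```text
[ 0.43789334 -0.04456195  0.14902411] 0.04833516592384645
col 243 195 345 len 79.7 ctr x 0.4
col 322 195 345 len 79.7 ctr x 0.3
row 200 226 336
row 330 234 330
shift [-149.2 -178.1   -1.7] turn [0.003 0.001 0.585] dist 232 j6 -2.15 t 25.5
```

>>> {"api": "step_arm", "payload": {"moves": [[[-149,-178,0],[0,0,0.585],46],[[-149,-178,0],[0,0,0.585],46],[[-149,-178,0],[0,0,0.585],46],[[-149,-178,0],[0,0,0.585],46],[[-149,-178,0],[0,0,0.585],46],[[-149,-178,0],[0,0,0.585],46],[[-149,-178,0],[0,0,0.585],46],[[-149,-178,0],[0,0,0.585],46]]}}

```text
clock: 26.18
tcp_pos: [0.5655, 0.1511, 0.1471]
orientation: [-0.002, -0.598, 0.801, 0.001]
wrist_force: [-0.4, -1.2, -1.5]
finger_gap: 0.0483
grip_force: 52.2
```

>>> {"api": "step_arm", "payload": {"moves": [[[0,0,0],[0,0,0],46],[[0,0,0],[0,0,0],46],[[0,0,0],[0,0,0],46],[[0,0,0],[0,0,0],46],[[0,0,0],[0,0,0],46]]}}

```text
clock: 26.6
tcp_pos: [0.5658, 0.1484, 0.1504]
orientation: [0.0, -0.596, 0.803, -0.0]
wrist_force: [1.0, 0.3, -0.4]
finger_gap: 0.0482
grip_force: 52.2
```

Run:
```python
from h import *
print(st()["tcp_pos"],st()["finger_gap"])
im,c=shot("wrist","w13.png"); held2(im,-.0095)
go(*fx(0,0.3),95,163.28)
```

```text
[0.56582909 0.14839945 0.15040291] 0.04821561333850369
col 243 190 351 len 85.7 ctr x -0.3
col 322 189 351 len 86.2 ctr x -0.2
row 200 226 336
row 330 234 330
shift [-1.3  1.5 55.5] turn [-0.     0.    -0.001] dist 55 j6 -1.16 t 26.6
```

>>> {"api": "step_arm", "payload": {"moves": [[[-1.3,1.5,15],[0,0,0],46],[[-1.3,1.5,30],[0,0,0],46],[[-1.3,1.5,45],[0,0,0],46],[[-1.3,1.5,55],[0,0,0],46],[[-1.3,1.5,55],[0,0,0],46],[[-1.3,1.5,55],[0,0,0],46],[[-1.3,1.5,55],[0,0,0],46]]}}

```text
clock: 27.23
tcp_pos: [0.5655, 0.1509, 0.0959]
orientation: [0.0, -0.597, 0.802, -0.0]
wrist_force: [-0.0, 0.2, -0.1]
finger_gap: 0.0484
grip_force: 52.2
```

Run:
```python
from h import *
go(*fx(0,0.3),46,163.28)
```

```text
shift [ 0.9  0.5 49.9] turn [-0.001  0.     0.   ] dist 50 j6 -1.16 t 27.2
```

>>> {"api": "step_arm", "payload": {"moves": [[[0.5,0.4,15],[0,0,0],46],[[0.5,0.4,30],[0,0,0],46],[[0.5,0.4,40],[0,0,0],46],[[0.5,0.4,46],[0,0,0],46],[[0.5,0.4,49],[0,0,0],46],[[0.5,0.4,49],[0,0,0],46],[[0.5,0.4,49],[0,0,0],46],[[0.5,0.4,49],[0,0,0],46]]}}

```text
clock: 27.9
tcp_pos: [0.5651, 0.1507, 0.0468]
orientation: [0.001, -0.597, 0.802, -0.0]
wrist_force: [0.1, 0.5, -0.8]
finger_gap: 0.0483
grip_force: 52.2
```

>>> {"api": "step_arm", "payload": {"moves": [[[0,0,1],[0,0,0],46],[[0,0,2],[0,0,0],46],[[0,0,2],[0,0,0],46],[[0,0,2],[0,0,0],46]]}}

```text
clock: 28.23
tcp_pos: [0.565, 0.1507, 0.0447]
orientation: [0.001, -0.597, 0.802, -0.0]
wrist_force: [0.5, -0.6, 4.0]
finger_gap: 0.0484
grip_force: 52.6
```

>>> {"api": "step_arm", "payload": {"moves": [[[0,0,0],[0,0,0],62],[[0,0,0],[0,0,0],62],[[0,0,0],[0,0,0],62],[[0,0,0],[0,0,0],62],[[0,0,-40],[0,0,0],62],[[0,0,-80],[0,0,0],62],[[0,0,-120],[0,0,0],62],[[0,0,-150],[0,0,0],62]]}}

```text
clock: 28.9
tcp_pos: [0.565, 0.1507, 0.1973]
orientation: [0.001, -0.597, 0.802, -0.001]
wrist_force: [0.2, -0.4, -0.0]
finger_gap: 0.0619
grip_force: 0.0
```

>>> {"api": "step_arm", "payload": {"moves": [[[0,0,-5],[0,0,0],65],[[0,0,-5],[0,0,0],65],[[0,0,-5],[0,0,0],65],[[0,0,-5],[0,0,0],65],[[0,0,-5],[0,0,0],65]]}}

```text
clock: 29.32
tcp_pos: [0.5632, 0.1505, 0.1969]
orientation: [-0.002, -0.597, 0.802, 0.001]
wrist_force: [0.2, 0.3, 0.1]
finger_gap: 0.0652
grip_force: 0.0
```

Run:
```python
from h import *
check(.054,"s2.png"); print(st()["tcp_pos"])
go(561.5,-160,190,165)
```

```text
window yaw 72.4 size 25.5 43.4 fixture -0.1 -1.4
loose blue [ 560.6 -159.5] 74.8
[0.56355407 0.15050457 0.19731917]
shift [298.  -87.3   7.5] turn [ 0.003 -0.001 -0.03 ] dist 311 j6 -1.16 t 29.4
```

Spacer 2 is in place and no other white frame is left. Now the blue plate.

>>> {"api": "step_arm", "payload": {"moves": [[[298,-87,5],[0,0,-0.03],65],[[298,-87,5],[0,0,-0.03],65],[[298,-87,5],[0,0,-0.03],65],[[298,-87,5],[0,0,-0.03],65],[[298,-87,5],[0,0,-0.03],65],[[298,-87,5],[0,0,-0.03],65],[[298,-87,5],[0,0,-0.03],65],[[298,-87,5],[0,0,-0.03],65]]}}

```text
clock: 30.08
tcp_pos: [0.5615, -0.1644, 0.193]
orientation: [-0.001, -0.607, 0.794, -0.0]
wrist_force: [-0.1, -0.5, -0.4]
finger_gap: 0.0649
grip_force: 0.0
```

>>> {"api": "step_arm", "payload": {"moves": [[[0,0,0],[0,0,0],65],[[0,0,0],[0,0,0],65],[[0,0,0],[0,0,0],65],[[0,0,0],[0,0,0],65],[[0,0,0],[0,0,0],65]]}}

```text
clock: 30.5
tcp_pos: [0.5622, -0.1582, 0.194]
orientation: [-0.0, -0.61, 0.793, 0.0]
wrist_force: [0.3, 0.3, 0.0]
finger_gap: 0.0654
grip_force: 0.0
```

Run:
```python
from h import *
q=look("blue",.01,(561,-160),"w14.png",70)
print(st()["tcp_pos"])
go(*q[0][0],10,q[0][1]+90)
```

```text
blue [ 561.5 -160.8] yaw 74.8 size 49.5 79.2 px (281.5, 187.0)
[ 0.56220987 -0.1583449   0.19417167]
shift [2.600e+00 1.000e-01 1.842e+02] turn [0.    0.    0.006] dist 184 j6 -1.72 t 30.6
```

>>> {"api": "step_arm", "payload": {"moves": [[[2.6,0,41],[0,0,0.006],65],[[2.6,0,82],[0,0,0.006],65],[[2.6,0,123],[0,0,0.006],65],[[2.6,0,155],[0,0,0.006],65],[[2.6,0,173],[0,0,0.006],65],[[2.6,0,184],[0,0,0.006],65],[[2.6,0,184],[0,0,0.006],65],[[2.6,0,184],[0,0,0.006],65]]}}

```text
clock: 31.22
tcp_pos: [0.5618, -0.1619, 0.0105]
orientation: [0.0, -0.607, 0.795, -0.0]
wrist_force: [-0.7, -0.0, -0.1]
finger_gap: 0.0648
grip_force: 0.0
```

>>> {"api": "step_arm", "payload": {"moves": [[[0,0,4],[0,0,0],65],[[0,0,8],[0,0,0],65],[[0,0,8],[0,0,0],65],[[0,0,8],[0,0,0],65]]}}

```text
clock: 31.55
tcp_pos: [0.5618, -0.1625, 0.0028]
orientation: [0.0, -0.606, 0.795, -0.001]
wrist_force: [-0.6, 0.1, 0.1]
finger_gap: 0.0646
grip_force: 0.0
```

Run:
```python
from h import *
go(561.5,-160.8,0.5,164.8)
```

```text
shift [-1.6  0.8  2.3] turn [-0.001 -0.    -0.002] dist 3 j6 -1.72 t 31.6
```

>>> {"api": "step_arm", "payload": {"moves": [[[-1.6,0.5,2.2],[0,0,0],65],[[-1.6,0.5,2.2],[0,0,0],46],[[-1.6,0.5,2.2],[0,0,0],46],[[-1.6,0.5,2.2],[0,0,0],46],[[-1.6,0.5,2.2],[0,0,0],46],[[-1.6,0.5,2.2],[0,0,0],46],[[-1.6,0.5,2.2],[0,0,0],46]]}}

```text
clock: 32.13
tcp_pos: [0.5617, -0.1607, 0.0004]
orientation: [0.0, -0.606, 0.795, -0.0]
wrist_force: [-0.2, 0.1, 5.2]
finger_gap: 0.0481
grip_force: 52.2
```

>>> {"api": "step_arm", "payload": {"moves": [[[0,0,-20],[0,0,0],46],[[0,0,-55],[0,0,0],46],[[0,0,-95],[0,0,0],46],[[0,0,-135],[0,0,0],46],[[0,0,-150],[0,0,0],46],[[0,0,-150],[0,0,0],46],[[0,0,-150],[0,0,0],46],[[0,0,-150],[0,0,0],46]]}}

```text
clock: 32.8
tcp_pos: [0.5604, -0.1602, 0.1482]
orientation: [-0.001, -0.606, 0.795, 0.001]
wrist_force: [-0.5, 0.4, -1.1]
finger_gap: 0.048
grip_force: 52.1
```

Run:
```python
from h import *
print(st()["tcp_pos"],st()["finger_gap"])
im,c=shot("wrist","w15.png"); held2(im,-.0095,False)
go(*fx(0,0),150,163.28)
```

```text
[ 0.56037769 -0.16024631  0.14819635] 0.04797540748486447
col 243 193 346 len 81.2 ctr x 0.5
col 322 192 345 len 81.1 ctr x 1.0
row 200 226 336
row 330 222 330
shift [-300.2   77.4   -1.9] turn [0.004 0.    0.024] dist 310 j6 -1.72 t 32.9
```

>>> {"api": "step_arm", "payload": {"moves": [[[-300,77,0],[0,0,0.024],46],[[-300,77,0],[0,0,0.024],46],[[-300,77,0],[0,0,0.024],46],[[-300,77,0],[0,0,0.024],46],[[-300,77,0],[0,0,0.024],46],[[-300,77,0],[0,0,0.024],46],[[-300,77,0],[0,0,0.024],46],[[-300,77,0],[0,0,0.024],46]]}}

```text
clock: 33.52
tcp_pos: [0.5645, 0.1535, 0.1475]
orientation: [-0.001, -0.598, 0.801, 0.002]
wrist_force: [0.3, -0.3, 0.2]
finger_gap: 0.0485
grip_force: 52.1
```

>>> {"api": "step_arm", "payload": {"moves": [[[0,0,0],[0,0,0],46],[[0,0,0],[0,0,0],46],[[0,0,0],[0,0,0],46],[[0,0,0],[0,0,0],46],[[0,0,0],[0,0,0],46]]}}

```text
clock: 33.93
tcp_pos: [0.5663, 0.1476, 0.1494]
orientation: [-0.0, -0.596, 0.803, 0.0]
wrist_force: [0.7, 0.9, -1.6]
finger_gap: 0.0481
grip_force: 52.1
```

Run:
```python
from h import *
print(st()["tcp_pos"],st()["finger_gap"])
im,c=shot("wrist","w16.png"); held2(im,-.0095,False)
go(*fx(0,0.6),105,163.28)
```

```text
[0.56633772 0.14758904 0.14936898] 0.04812620727182209
col 243 192 345 len 81.1 ctr x 1.1
col 322 192 345 len 81.1 ctr x 1.0
row 200 226 336
row 330 222 330
shift [-2.3  2.3 44.6] turn [ 0.    -0.    -0.002] dist 45 j6 -1.16 t 34.0
```

>>> {"api": "step_arm", "payload": {"moves": [[[-2.5,2.2,15],[0,0,0],46],[[-2.5,2.2,30],[0,0,0],46],[[-2.5,2.2,40],[0,0,0],46],[[-2.5,2.2,45],[0,0,0],46],[[-2.5,2.2,45],[0,0,0],46],[[-2.5,2.2,45],[0,0,0],46],[[-2.5,2.2,45],[0,0,0],46]]}}

```text
clock: 34.57
tcp_pos: [0.5657, 0.1519, 0.1056]
orientation: [0.0, -0.597, 0.802, -0.0]
wrist_force: [0.3, 0.6, -0.6]
finger_gap: 0.0483
grip_force: 52.1
```

Run:
```python
from h import *
go(*fx(0,0.8),56,163.28)
```

```text
shift [ 1.4  0.3 49.6] turn [-0.001  0.    -0.   ] dist 50 j6 -1.15 t 34.6
```

>>> {"api": "step_arm", "payload": {"moves": [[[0.9,0.3,15],[0,0,0],46],[[0.9,0.3,30],[0,0,0],46],[[0.9,0.3,40],[0,0,0],46],[[0.9,0.3,46],[0,0,0],46],[[0.9,0.3,49],[0,0,0],46],[[0.9,0.3,49],[0,0,0],46],[[0.9,0.3,49],[0,0,0],46],[[0.9,0.3,49],[0,0,0],46]]}}

```text
clock: 35.23
tcp_pos: [0.5651, 0.1514, 0.0566]
orientation: [0.001, -0.597, 0.802, -0.0]
wrist_force: [-0.8, -0.3, -1.5]
finger_gap: 0.0481
grip_force: 52.2
```

>>> {"api": "step_arm", "payload": {"moves": [[[0,0,1],[0,0,0],46],[[0,0,2],[0,0,0],46],[[0,0,2],[0,0,0],46],[[0,0,2],[0,0,0],46]]}}

```text
clock: 35.57
tcp_pos: [0.565, 0.1514, 0.0544]
orientation: [0.0, -0.597, 0.802, -0.0]
wrist_force: [-0.1, 0.6, 1.6]
finger_gap: 0.0484
grip_force: 52.5
```

>>> {"api": "step_arm", "payload": {"moves": [[[0,0,0.4],[0,0,0],46],[[0,0,0],[0,0,0],62],[[0,0,0],[0,0,0],62],[[0,0,0],[0,0,0],62],[[0,0,0],[0,0,0],62],[[0,0,-40],[0,0,0],62],[[0,0,-80],[0,0,0],62],[[0,0,-120],[0,0,0],62]]}}

```text
clock: 36.23
tcp_pos: [0.5635, 0.1512, 0.1743]
orientation: [-0.001, -0.597, 0.802, 0.001]
wrist_force: [1.0, -0.0, 0.1]
finger_gap: 0.0619
grip_force: 0.0
```

>>> {"api": "step_arm", "payload": {"moves": [[[0,0,-45],[0,0,0],65],[[0,0,-45],[0,0,0],65],[[0,0,-45],[0,0,0],65],[[0,0,-45],[0,0,0],65],[[0,0,-45],[0,0,0],65]]}}

```text
clock: 36.65
tcp_pos: [0.5635, 0.1512, 0.217]
orientation: [-0.001, -0.597, 0.802, 0.001]
wrist_force: [0.5, 0.9, -0.0]
finger_gap: 0.0651
grip_force: 0.0
```

Run:
```python
from h import *
im,c=shot("wrist","p1.png"); u=proj(c,[*(fx(0,0)/1000),.064]).astype(int)
q=look("blue",.064,fx(0,0),None,70); print(fx(0,0))
cv2.imwrite("pics/p1c.png",cv2.resize(im[u[1]-80:u[1]+90,u[0]-100:u[0]+100],None,fx=3.4,fy=3.4)[:,:,::-1])
print(st()["tcp_pos"]); go(*fx(0,150),190,FY)
```

```text
blue [564.9 151.5] yaw 73.1 size 49.7 78.9 px (279.5, 196.99996948242188)
[564.8 149.9]
[0.56333719 0.15113712 0.21670657]
shift [-149.3   -1.9   26.5] turn [ 4.000e-03  1.000e-03 -1.571e+00] dist 152 j6 -1.15 t 36.8
```

View pics/p1c.png

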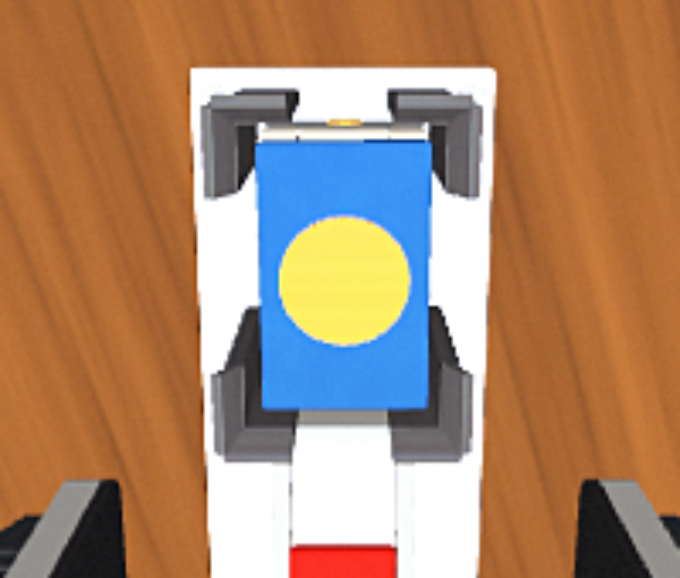

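The plate is flat and square on the stack, within 1.6 mm of centre. Now back to the knob at y = 150.

>>> {"api": "step_arm", "payload": {"moves": [[[-149,-2,10],[0,0,0.85],60],[[-149,-2,10],[0,0,0.85],60],[[-149,-2,10],[0,0,0.85],60],[[-149,-2,10],[0,0,0.85],60],[[-149,-2,10],[0,0,0.85],60],[[-149,-2,10],[0,0,0.85],60],[[-149,-2,10],[0,0,0.85],60]], "grip_force": 30}}

```text
clock: 37.33
tcp_pos: [0.6084, 0.2942, 0.2062]
orientation: [-0.002, -0.211, 0.978, -0.0]
wrist_force: [-0.2, 0.7, -0.0]
finger_gap: 0.0598
grip_force: 0.0
```

>>> {"api": "step_arm", "payload": {"moves": [[[0,0,0],[0,0,0.72],60],[[0,0,0],[0,0,0.72],60],[[0,0,0],[0,0,0.72],60],[[0,0,0],[0,0,0.72],60],[[0,0,0],[0,0,0.72],60],[[0,0,0],[0,0,0.72],60],[[0,0,0],[0,0,0.72],60],[[0,0,0],[0,0,0.72],60]]}}

```text
clock: 38.0
tcp_pos: [0.6088, 0.2933, 0.2074]
orientation: [-0.001, 0.144, 0.99, -0.001]
wrist_force: [-0.8, 0.3, -0.4]
finger_gap: 0.0599
grip_force: 0.0
```

Run:
```python
from h import *
print(st()["tcp_pos"],yawnow()); go(*fx(0,149.5),109,FY)
```

```text
[0.60875509 0.29326246 0.20738437] 73.4951798538584
shift [ 0.7 -0.3 98.4] turn [-0.001 -0.002  0.004] dist 98 j6 0.62 t 38.0
```

>>> {"api": "step_arm", "payload": {"moves": [[[0.7,-0.3,35],[0,0,0.004],60],[[0.7,-0.3,70],[0,0,0.004],60],[[0.7,-0.3,90],[0,0,0.004],60],[[0.7,-0.3,98],[0,0,0.004],60],[[0.7,-0.3,98],[0,0,0.004],60],[[0.7,-0.3,98],[0,0,0.004],60]]}}

```text
clock: 38.5
tcp_pos: [0.6086, 0.2934, 0.1112]
orientation: [-0.0, 0.146, 0.989, -0.0]
wrist_force: [-0.4, -0.5, -0.2]
finger_gap: 0.0599
grip_force: 0.0
```

>>> {"api": "step_arm", "payload": {"moves": [[[0,0,0],[0,0,0],10],[[0,0,0],[0,0,0],10],[[0,0,0],[0,0,0],10],[[0,0,0],[0,0,0],10],[[0,0,0],[0,0,0],10],[[0,0,0],[0,0,0],10]]}}

```text
clock: 39.0
tcp_pos: [0.609, 0.2921, 0.1127]
orientation: [0.001, 0.147, 0.989, -0.001]
wrist_force: [-2.7, -4.4, 5.0]
finger_gap: 0.0151
grip_force: 33.0
```

>>> {"api": "step_arm", "payload": {"moves": [[[0,-10,0],[0,0,0],10],[[0,-20,0],[0,0,0],10],[[0,-30,0],[0,0,0],10],[[0,-40,0],[0,0,0],10],[[0,-50,0],[0,0,0],10],[[0,-56,0],[0,0,0],10],[[0,-56,0],[0,0,0],10],[[0,-56,0],[0,0,0],10]]}}

```text
clock: 39.67
tcp_pos: [0.5929, 0.2384, 0.1127]
orientation: [0.001, 0.147, 0.989, -0.0]
wrist_force: [-1.3, -1.8, 8.0]
finger_gap: 0.0156
grip_force: 33.3
```

>>> {"api": "step_arm", "payload": {"moves": [[[0,-3,0],[0,0,0],10],[[0,-5,0],[0,0,0],10],[[0,-7,0],[0,0,0],10],[[0,-7,0],[0,0,0],10]]}}

```text
clock: 40.0
tcp_pos: [0.5917, 0.2344, 0.1127]
orientation: [0.002, 0.147, 0.989, 0.002]
wrist_force: [3.4, 6.8, 4.4]
finger_gap: 0.0155
grip_force: 32.9
```

>>> {"api": "step_arm", "payload": {"moves": [[[0,-2,0],[0,0,0],10],[[0,-5,0],[0,0,0],10],[[0,-5,0],[0,0,0],10],[[0,-5,0],[0,0,0],10]]}}

```text
clock: 40.33
tcp_pos: [0.5917, 0.2342, 0.1127]
orientation: [0.003, 0.145, 0.989, 0.007]
wrist_force: [6.3, 20.3, -0.1]
finger_gap: 0.0154
grip_force: 32.7
```

>>> {"api": "step_arm", "payload": {"moves": [[[0,4,0],[0,0,0],60],[[0,4,0],[0,0,0],60],[[0,4,0],[0,0,0],60],[[0,4,0],[0,0,0],60],[[0,4,0],[0,0,0],60],[[0,4,-40],[0,0,0],60],[[0,4,-80],[0,0,0],60],[[0,4,-120],[0,0,0],60]]}}

```text
clock: 41.0
tcp_pos: [0.5889, 0.2312, 0.2313]
orientation: [-0.001, 0.147, 0.989, -0.001]
wrist_force: [1.2, -0.5, 1.0]
finger_gap: 0.0597
grip_force: 0.0
```

>>> {"api": "step_arm", "payload": {"moves": [[[0,40,-40],[0,0,0],60],[[0,60,-40],[0,0,0],60],[[0,60,-40],[0,0,0],60],[[0,60,-40],[0,0,0],60],[[0,60,-40],[0,0,0],60]]}}

```text
clock: 41.42
tcp_pos: [0.6069, 0.2889, 0.2698]
orientation: [-0.001, 0.147, 0.989, -0.001]
wrist_force: [-0.2, 0.0, -0.9]
finger_gap: 0.0603
grip_force: 0.0
```

Run:
```python
from h import *
a=np.radians(FY)
im,c=shot("side")
h=cv2.cvtColor(im,cv2.COLOR_RGB2HSV)
red=((h[...,0]<6)|(h[...,0]>174))&(h[...,1]>150)&(h[...,2]>80)
for b in blobs(red,50,1e4):
    p=np.array([plane(c,q,.097)[:2]*1000-FO for q in b[:,0]])@np.array([np.cos(a),np.sin(a)]);print("red y",p.min(),p.max())
g=proj(c,[.57,.19,.03]).astype(int);cv2.imwrite("pics/fin.png",cv2.resize(im[g[1]-60:g[1]+60,g[0]-70:g[0]+70],None,fx=5,fy=5,interpolation=cv2.INTER_CUBIC)[:,:,::-1])
print(st()["clock"],st()["tcp_pos"])
```

```text
red y 11.112434977908872 78.38635965042883
41.4667 [0.60667543 0.28846537 0.26952483]
```

View pics/fin.png

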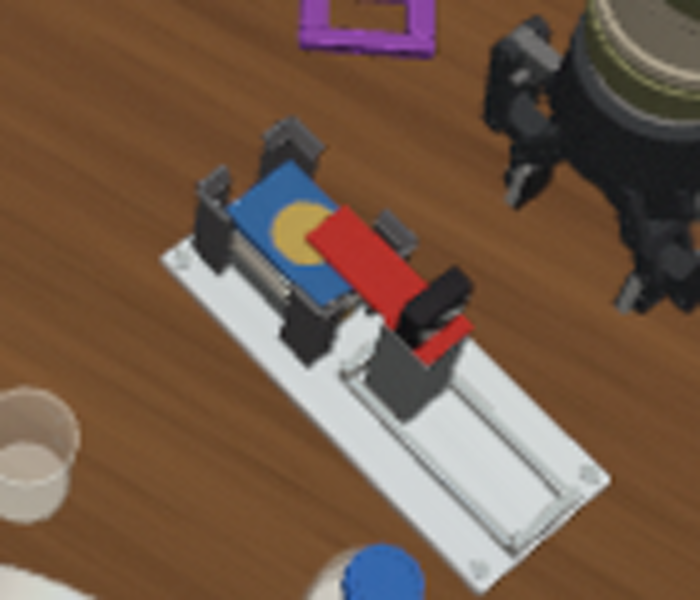

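The blue plate lies flat between the posts at crop (300,230). The red tongue covers its +y end, with the tip at y ≈ 11-12 mm, which is the closed stop. The robot is clear, so I'm handing in.

```bash
python3 -c "
from workcell import env
print(env.hand_in())"
```

```text
the job is handed in; nothing more can be done
None
```

The cell is assembled and handed in: grey body, both white spacers (only two were present) and the blue plate are stacked between the posts, and the lock is back at its closed stop with the red tongue over the stack.

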